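# Load and clamp paint jars in a bench shaker

### The job

Get the jar shaker ready to run: lift its hood until it rests open on its stop and let go, then stand every closed paint jar upright in the cradle, one to a place along the padded fence. With the hood still open, turn the clamp knob until the sprung bar holds the jars against the fence and the dial needle points at the broad black mark, then lower the hood shut by hand without letting it drop. Do not tip over the open paint pots or the squeeze bottle.

Things in the scene. Friction and masses are not known exactly. Their poses are not given: they have to be found in the camera images.
- shaker: Bench jar shaker, fixed to the table: grey base, open aluminium cradle 170 (x) by 286 (y) mm, and a grey gear housing 100 mm wide (front 65 mm of it 115 mm tall, rest 88 mm) joined to its right (-y) side. Origin on the table under the cradle's centre; at yaw 0 x points away from the robot, y left. Cradle floor 60 mm above the table, walls 5 mm thick with rims at 113 mm.
- fence (a point): Middle of the face of the rubber-padded fence along the inside of the cradle's front (-x) wall, at floor level (60 mm above the table), x = -70 mm in the shaker's frame; axes as the shaker's. 40 mm high; three ribs 12 mm deep and 6 mm wide part it into four places. A jar pressed against it has its axis 30 mm behind the face.
- carriage (a joint): How far the clamp carriage is wound towards the fence, m: 0.0036 per radian of the knob. It carries, on springs, the clamp bar that lies along y behind the jars (37 mm high above the floor). The bar's face is 80 mm from the fence at 0. When the bar meets jars (60 mm thick) its springs give and the dial needle moves; without jars the needle does not move.
- hood (a joint): Hinge of the clear plastic hood over the cradle, rad: 0 = closed on the rims, 1.56 = open, leaning back on its stop. It turns about the machine's y axis along the cradle's rear rim. It rests on the stop by its own weight beyond about 1.2; below that it falls shut if let go. Hood mass about 0.4 kg; closed, its flat top is 165 mm above the table.
- hood_hinge (a point): Point on the hood's hinge axis, middle of the rear rim, 113 mm above the table, x = +85 mm in the shaker's frame; axes as the shaker's.
- hood_handle (a point): Middle of the hood's handle: a round steel bar 12 mm thick and 120 mm long along the machine's y, on two stays, standing 25 mm in front of and 28 mm above the hood's front top edge; 197 mm in front of and 80 mm above the hinge axis while closed. It moves with the hood, and the bar may turn between the fingers.
- knob (a joint): Clamp knob's angle, rad, 0 to 10.5; grows when turned clockwise seen from above, which winds the clamp bar towards the jars (starts at 0 to 2.2). It stays where it is left; turning takes about 0.13 to 0.2 N m.
- knob_grip (a point): On the axis of the clamp knob, 150 mm above the table, at the height to grip. Round fluted black knob 50 mm across and 30 mm tall (135 to 165 mm above the table), axis vertical, on the tall front part of the gear housing.
- needle (a joint): Red needle of the clamp-force dial, rad, clockwise from above: 0 = no force; the broad black mark is at 1.50 and the mark is about 0.25 wide; scale end 2.4. Once the bar presses on jars it moves about 0.54 rad for each radian of the knob (springs 1.5 N/mm, 15 N on the mark).
- dial_mark (a point): The broad black mark (6 by 9 mm) on the white face of the 62 mm dial, which lies level 110 mm above the table over the low rear part of the gear housing and moves with the clamp carriage on an arm. The other marks are thin ticks 0.3 rad apart.
- place0 (a point): Jar place 1 of 4 from the left: point on the cradle's floor (60 mm above the table) where the middle of a jar's underside goes, x = -31 mm, y = +102 mm in the shaker's frame, 9 mm clear of the fence; axes as the shaker's. Places are 68 mm apart.
- place1 (a point): Jar place 2 of 4 from the left: point on the cradle's floor (60 mm above the table) where the middle of a jar's underside goes, x = -31 mm, y = +34 mm in the shaker's frame, 9 mm clear of the fence; axes as the shaker's. Places are 68 mm apart.
- place2 (a point): Jar place 3 of 4 from the left: point on the cradle's floor (60 mm above the table) where the middle of a jar's underside goes, x = -31 mm, y = -34 mm in the shaker's frame, 9 mm clear of the fence; axes as the shaker's. Places are 68 mm apart.
- place3 (a point): Jar place 4 of 4 from the left: point on the cradle's floor (60 mm above the table) where the middle of a jar's underside goes, x = -31 mm, y = -102 mm in the shaker's frame, 9 mm clear of the fence; axes as the shaker's. Places are 68 mm apart.
- jar0: Closed paint jar: white plastic with a grey screw lid, round, 60 mm across and 95 mm tall, 0.18 to 0.37 kg, a third full and so heavy at the bottom (centre of mass 22 mm up); grip it by the lid, top 20 mm; origin at the centre of its underside, z up. It starts standing on the table to the right of the shaker. Absent in some runs.
- jar1: Closed paint jar: white plastic with a grey screw lid, round, 60 mm across and 95 mm tall, 0.18 to 0.37 kg, a third full and so heavy at the bottom (centre of mass 22 mm up); grip it by the lid, top 20 mm; origin at the centre of its underside, z up. It starts standing on the table to the right of the shaker. Absent in some runs.
- jar2: Closed paint jar: white plastic with a grey screw lid, round, 60 mm across and 95 mm tall, 0.18 to 0.37 kg, a third full and so heavy at the bottom (centre of mass 22 mm up); grip it by the lid, top 20 mm; origin at the centre of its underside, z up. It starts standing on the table to the right of the shaker. Absent in some runs.
- jar3: Closed paint jar: white plastic with a grey screw lid, round, 60 mm across and 95 mm tall, 0.18 to 0.37 kg, a third full and so heavy at the bottom (centre of mass 22 mm up); grip it by the lid, top 20 mm; origin at the centre of its underside, z up. It starts standing on the table to the right of the shaker. Absent in some runs.
- pot_a: Open blue paint pot with a brush in it, 72 mm across, 100 mm tall (brush to 175 mm); origin at the centre of its underside. Bystander.
- pot_b: Open green paint pot with a brush in it, 72 mm across, 100 mm tall; origin at the centre of its underside. Bystander.
- squeeze: Orange squeeze bottle, 60 mm across, 192 mm tall; origin at the centre of its underside. Bystander.

How it is judged (in metres and radians):
On the way, in this order (a step that is already met when the one before it is completed fails the run):
1. the hood rests open on its stop, let go (value of joint hood above 1.5 rad and contact force between the fingers and hood below 0.1 N), for 0.2 s.
2. every jar stands upright in the cradle between the fence and the clamp bar, let go, with the hood still open (x of jar0 in the frame of shaker between -0.045 and -0.008 m and y of jar0 in the frame of shaker between -0.118 and 0.118 m and z of jar0 in the frame of shaker between 0.055 and 0.066 m and angle between each of jar0, jar1, jar2, jar3's own z axis and vertical below 0.08 rad and contact force between the fingers and jar0 below 0.1 N and x of jar1 in the frame of shaker between -0.045 and -0.008 m and y of jar1 in the frame of shaker between -0.118 and 0.118 m and z of jar1 in the frame of shaker between 0.055 and 0.066 m and contact force between the fingers and jar1 below 0.1 N and x of jar2 in the frame of shaker between -0.045 and -0.008 m and y of jar2 in the frame of shaker between -0.118 and 0.118 m and z of jar2 in the frame of shaker between 0.055 and 0.066 m and contact force between the fingers and jar2 below 0.1 N and x of jar3 in the frame of shaker between -0.045 and -0.008 m and y of jar3 in the frame of shaker between -0.118 and 0.118 m and z of jar3 in the frame of shaker between 0.055 and 0.066 m and contact force between the fingers and jar3 below 0.1 N and value of joint hood above 1.5 rad), for 0.2 s.
3. with the hood still open, the needle stands on the mark and every jar is pressed against the fence (x of jar0 in the frame of shaker between -0.045 and -0.035 m and y of jar0 in the frame of shaker between -0.118 and 0.118 m and z of jar0 in the frame of shaker between 0.055 and 0.066 m and angle between each of jar0, jar1, jar2, jar3's own z axis and vertical below 0.08 rad and x of jar1 in the frame of shaker between -0.045 and -0.035 m and y of jar1 in the frame of shaker between -0.118 and 0.118 m and z of jar1 in the frame of shaker between 0.055 and 0.066 m and x of jar2 in the frame of shaker between -0.045 and -0.035 m and y of jar2 in the frame of shaker between -0.118 and 0.118 m and z of jar2 in the frame of shaker between 0.055 and 0.066 m and x of jar3 in the frame of shaker between -0.045 and -0.035 m and y of jar3 in the frame of shaker between -0.118 and 0.118 m and z of jar3 in the frame of shaker between 0.055 and 0.066 m and value of joint needle between 1.32 and 1.68 rad and value of joint hood above 1.5 rad), for 0.4 s.
At the end, for the whole second after the job is handed in: The hood is shut (under 0.04 rad), every jar stands upright (within 0.08 rad) on the cradle's floor against the fence (axis within 5 mm of the clamped line), at rest, and the needle is within 0.18 rad of the mark (x of jar0 in the frame of shaker between -0.045 and -0.035 m and y of jar0 in the frame of shaker between -0.118 and 0.118 m and z of jar0 in the frame of shaker between 0.055 and 0.066 m and angle between each of jar0, jar1, jar2, jar3's own z axis and vertical below 0.08 rad and x of jar1 in the frame of shaker between -0.045 and -0.035 m and y of jar1 in the frame of shaker between -0.118 and 0.118 m and z of jar1 in the frame of shaker between 0.055 and 0.066 m and x of jar2 in the frame of shaker between -0.045 and -0.035 m and y of jar2 in the frame of shaker between -0.118 and 0.118 m and z of jar2 in the frame of shaker between 0.055 and 0.066 m and x of jar3 in the frame of shaker between -0.045 and -0.035 m and y of jar3 in the frame of shaker between -0.118 and 0.118 m and z of jar3 in the frame of shaker between 0.055 and 0.066 m and value of joint needle between 1.32 and 1.68 rad and value of joint hood below 0.04 rad and linear speed of each of jar0, jar1, jar2, jar3 below 0.02 m/s); the robot touches nothing.
It fails at once if an open pot or the squeeze bottle is tipped over (angle between any of pot_a, pot_b, squeeze's own z axis and vertical above 0.6 rad).
It fails at once if the hood is let drop (falls shut faster than 3 rad/s) (velocity of joint hood below -3 rad/s).
Of jar0, jar1, jar2, jar3 only 2 to 4 are there at a start; the rules pass over those that are not, and their reading is None.
At some moment in a run one of jar0, jar1, jar2, jar3 may be knocked a few centimetres aside while the robot is not near it.
It also fails if it takes over 210 s, if anything falls off the work surface, if the arm or the gripper's body presses on something with over 40 N, if the wrist force passes 120 N, or if a joint passes its speed limit or range.

### The arm

A 6-joint arm with a two-finger parallel gripper is mounted at the origin on the work surface. World frame = base frame: x ahead of the robot, y to its left, z up, the work surface at z = 0. Lengths are in m, angles in degrees, forces in N, time in s.
With the tool pointing down it reaches from about 0.3 to 0.75 m from the base axis. Payload 8.5 kg.
Tool frame: the origin (TCP) lies on the centre line of the jaws, within the pads' length; the fingertips stand r.finger_overhang ahead of it and the grasp point (between the pads) lies 6 mm ahead of it (r.finger_overhang is the distance from the TCP to the fingertips, in m); z points along the fingers, y is the line along which they close (so a half turn about z gives the same grasp; the last joint's range is limited). The gripper opens to 85 mm and grips with 20 to 120 N. Pads are 22 mm wide; open, the fingers measure 114 mm over their backs; the gripper's body (76 mm by 85 mm) begins 54 mm behind the grasp point. The pads swing forward as they close: fully open they stand 13 mm farther back than shut.
Start: joints at [-86.477, 21.807, 74.336, -0, 83.858, -12.336], TCP at [0.15, -0.529, 0.256] pointing down, gripper open.
Joint ranges: [-178.18, 178.18], [-50.72, 133.34], [12.68, 142.11], [-81.47, 261.47], [9.98, 163.14], [-165.26, 165.26]. Speed limits (degrees/s): [136.94, 136.94, 180, 180, 180, 180].

### API

Orientations are given as [roll, pitch, yaw] about the fixed x, y, z axes, in that order (R = Rz(yaw) Ry(pitch) Rx(roll)).
In Python, from station import r gives the robot as it stands. The module is installed in compiled form; this text tells all that it offers.
- The arm moves only by the tool apply_moves, never from a script. Its arguments are lists of equal length, an entry for each row: "slide": the shift along the world's x, y, z in m, a list of three; "twist": the turn about the world's z in degrees; "claw": the opening in per cent of the stroke, from 0 (shut) to 100 (fully open). A call has exactly 10 rows; each row shifts and turns the commanded pose from where the row before left it; what a row does not reach is not made up. A row lasts 1/10 s, in which the tool goes at most 50 mm and 8.59 degrees, less where a joint would pass 70% of its speed; a pose out of reach is approached as far as the arm can. A call with a gripper value outside its range is refused whole. The fingers move at their own pace and stop on an object; the grip force is fixed at half the most. Time passes only in rows, so rows that do not move let the fingers close, or fill a call up. It gives the time, the measured TCP pose, the force, the opening and the grip force at its end, in the units of the state.
- r.get_state(): the state, without advancing time (a new reading comes with each control period).
- r.grab_frame(name): name is "scene" or "side" or "wrist"; returns a dict with "color" (480x640x3 uint8, red, green, blue), "range_z" (480x640 float32, m along the optical axis (not along the pixel's ray), 0 where there is no reading), "vfov" (degrees; the focal length in pixels is half the picture's height over the tangent of half this angle, whatever the lens; pixels are square), "cx", "cy" (the principal point, pixels), "R" (3x3) and "t" (3): a world point X has camera coordinates R X + t; the wrist camera has in their place "hand_eye" (4x4, takes a point from camera to tool coordinates, whose origin is the TCP and whose axes are the flange's). Camera axes: x right, y down, z forward; pixel columns grow to the right and rows downward; lengths in m; the calibration is good to about 2 mm. A picture is of the moment at which its call begins: read the wrist's pose just before it.
- r.hand_in(): hands the job in; it is judged then, once.
The state is a dict: "t": time; "q": joint angles; "qvel": joint speeds; "joint_efforts": joint torques, N m; "tool_pos": TCP position; "tcp_rot": TCP orientation; "ft_force": force on the tool from outside, world axes, zero at the start; "moment": the same for the moment, N m; "opening": finger opening in m; "gripper_force": force on a finger pad.
Only numpy, scipy, OpenCV 4.12 (cv2) and the standard library are available. Lean on these libraries where they do the work, as an engineer would, in place of code of your own. Each camera call takes 0.05 s, during which the arm holds its last target. There are 200 camera calls.

## Working session

There is one attempt and no reset: what is moved stays moved. The work goes in short steps, Python scripts to look and compute and a tool call to move; the robot and the scene stay as the last step left them, time stands still between calls to the robot, and variables do not carry over. Pictures are saved under pics/ and viewed, at most 14 in all, crops included, and the job is handed in when it is done.

Besides the shell and the picture viewer there is one more tool, called after "Call:" as name(argument=value, ...), one argument or row to a line, values as JSON. apply_moves: Moves the arm, as the interface text tells. Its arguments: {"type":"object","properties":{"slide":{"type":"array","items":{"type":"array","items":{"type":"number"}}},"twist":{"type":"array","items":{"type":"number"}},"claw":{"type":"array","items":{"type":"number"}}},"required":["slide","twist","claw"]}

```bash
mkdir -p pics
cat > h.py <<'E'
import numpy as np, cv2
from station import r
def grab(n):
    s=r.get_state(); f=r.grab_frame(n); f['s']=s; return f
def cam(f):
    K=f['color'].shape[0]/2/np.tan(np.radians(f['vfov']/2))
    if 'R' in f: R=np.array(f['R']); t=np.array(f['t']); return K,R.T,-R.T@t
    from scipy.spatial.transform import Rotation as Ro
    T=np.eye(4); T[:3,:3]=Ro.from_euler('xyz',f['s']['tcp_rot'],degrees=True).as_matrix(); T[:3,3]=f['s']['tool_pos']
    M=T@np.array(f['hand_eye']); return K,M[:3,:3],M[:3,3]
def plane(f,u,v,z):
    K,R,c=cam(f); d=R@np.array([(u-f['cx'])/K,(v-f['cy'])/K,1]); return c+d*(z-c[2])/d[2]
def cloud(f):
    K,R,c=cam(f); Z=f['range_z']; v,u=np.indices(Z.shape)
    P=np.stack([(u-f['cx'])/K*Z,(v-f['cy'])/K*Z,Z],-1)@R.T+c; P[Z<=0]=np.nan; return P
def save(f,n): cv2.imwrite('pics/'+n+'.png',cv2.cvtColor(f['color'],cv2.COLOR_RGB2BGR))
E
python3 - <<'E'
from h import *
s=r.get_state(); print(s, r.finger_overhang)
for n in('scene','side'):
    f=grab(n); save(f,n+'0'); K,R,c=cam(f); print(n,K,c,R[:,2],f['cx'],f['cy'])
    np.save(n+'0.npy',cloud(f))
E
```

```text
{'t': 0.0, 'q': array([-8.64771766e+01,  2.18423876e+01,  7.43834333e+01, -2.18507667e-03,
        8.38583387e+01, -1.23344804e+01]), 'qvel': array([-0.02866047, -0.04676867, -0.03276043,  0.10007146,  0.00532536,
        0.08838715]), 'joint_efforts': array([-2.78880783e-03, -4.48460162e+01, -2.31281573e+01, -3.64371126e-04,
        4.74621382e-03, -2.92849018e-05]), 'tool_pos': array([ 0.15026882, -0.52881581,  0.25570643]), 'tcp_rot': array([-1.79917319e+02, -1.58559642e-02,  1.58575277e+01]), 'ft_force': array([ 0.08936559,  0.56190855, -0.1916982 ]), 'moment': array([ 0.08129352, -0.00739279,  0.00689834]), 'gripper_force': 0.0, 'opening': 0.08522175996917677} 0.025
scene 511.6637711945083 [1.54809047 0.06676951 0.9294546 ] [-0.79021319 -0.01779786 -0.61257354] 309.4874608071878 246.6826565466393
side 504.6838608885752 [0.18898601 0.87173076 0.71564147] [ 0.28151099 -0.78972166 -0.54506079] 318.569219598422 235.5557057194985
```

View pics/scene0.png

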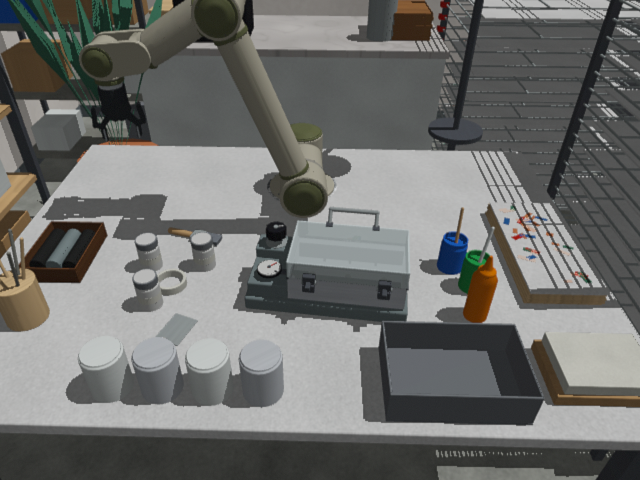

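View pics/side0.png

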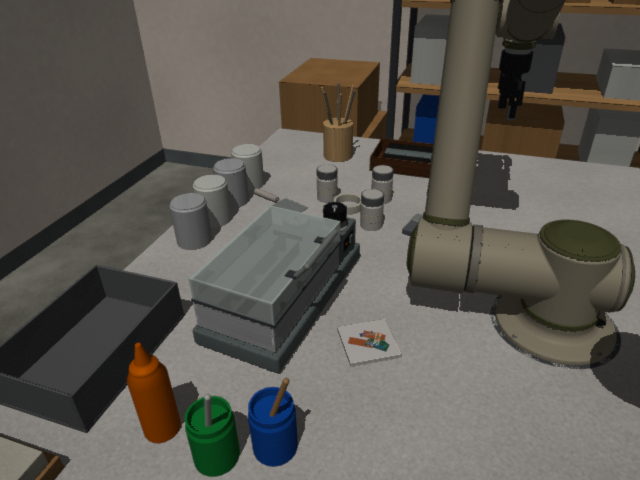

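The scene view shows three jars at (147,250), (203,250) and (147,290), the knob at (276,232), the dial at (269,269) and the hood handle at about (330–378,212). The pots are at (453,253) and (474,272), with the squeeze bottle at (481,292). The side view agrees.

Run:
```python
import numpy as np,cv2
P={n:np.load(n+'0.npy') for n in('scene','side')}
for n in P:
    p=P[n].reshape(-1,3); p=p[np.isfinite(p).all(1)]
    def st(nm,m):
        q=p[m]; 
        if len(q): print(n,nm,len(q),q.min(0).round(3),q.max(0).round(3),q.mean(0).round(3))
    x,y,z=p.T
    w=(x>.3)&(x<.75)&(y>-.25)&(y<.3)
    for lo,hi in((.025,.05),(.075,.095),(.10,.108),(.108,.118),(.145,.160),(.161,.171),(.18,.203)): st((lo,hi),w&(z>lo)&(z<hi))
    # jars: tops at .095
    m=(z>.088)&(z<.102)&(x>.2)&(x<.85)&(y<-.1)&(y>-.7)
    q=p[m]; im=np.zeros((400,400),np.uint8)
    ij=((q[:,:2]-[.2,-.7])/.002).astype(int); ok=((ij>=0)&(ij<400)).all(1); im[ij[ok,0],ij[ok,1]]=255
    im=cv2.morphologyEx(im,cv2.MORPH_CLOSE,np.ones((5,5)))
    k,l,s,c=cv2.connectedComponentsWithStats(im)
    for i in range(1,k):
        if s[i,4]>60: print(n,'top at',.2+.002*c[i,1],-.7+.002*c[i,0],'box',s[i]*2)
    # top view of heights
    rr=P[n]
def handle():
    pass
p=P['scene']
for u in (330,340,353,366,378): 
    print(u,[tuple(p[v,u].round(3)) for v in range(207,217)if np.isfinite(p[v,u]).all() and p[v,u,2]>.17])
```

```text
scene (0.025, 0.05) 2054 [ 0.439 -0.25   0.025] [0.748 0.3   0.05 ] [0.642 0.095 0.04 ]
scene (0.075, 0.095) 1742 [ 0.3   -0.25   0.075] [0.75  0.3   0.095] [0.614 0.044 0.086]
scene (0.1, 0.108) 429 [ 0.3  -0.24  0.1 ] [0.669 0.276 0.108] [0.594 0.067 0.104]
scene (0.108, 0.118) 1164 [ 0.3   -0.096  0.108] [0.684 0.281 0.118] [0.563 0.02  0.113]
scene (0.145, 0.16) 790 [ 0.3   -0.07   0.145] [0.656 0.277 0.16 ] [0.584 0.101 0.152]
scene (0.161, 0.171) 5437 [ 0.3   -0.069  0.161] [0.655 0.294 0.171] [0.554 0.137 0.166]
scene (0.18, 0.203) 280 [0.432 0.089 0.18 ] [0.469 0.221 0.203] [0.447 0.155 0.195]
scene top at 0.44508440629470675 -0.25390271816881255 box [ 416  214   62   64 1398]
scene top at 0.45166096866096866 -0.40387749287749286 box [ 266  220   62   66 1404]
scene top at 0.6037940761636107 -0.3640620592383638 box [ 306  372   62   64 1418]
scene top at 0.6928953488372094 -0.6328953488372092 box [ 26 446  68  68 344]
side (0.025, 0.05) 2918 [ 0.412 -0.25   0.025] [0.732 0.3   0.05 ] [0.525 0.177 0.04 ]
side (0.075, 0.095) 1719 [ 0.412 -0.25   0.075] [0.75  0.3   0.095] [0.54
[... 2133 characters left out ...]
(0.445), np.float64(0.154), np.float64(0.191))]
366 [(np.float64(0.44), np.float64(0.187), np.float64(0.197)), (np.float64(0.445), np.float64(0.187), np.float64(0.198)), (np.float64(0.449), np.float64(0.187), np.float64(0.197)), (np.float64(0.45), np.float64(0.187), np.float64(0.195)), (np.float64(0.45), np.float64(0.187), np.float64(0.192))]
378 [(np.float64(0.45), np.float64(0.217), np.float64(0.199)), (np.float64(0.458), np.float64(0.216), np.float64(0.201)), (np.float64(0.458), np.float64(0.217), np.float64(0.198)), (np.float64(0.455), np.float64(0.217), np.float64(0.193)), (np.float64(0.458), np.float64(0.217), np.float64(0.191)), (np.float64(0.46), np.float64(0.217), np.float64(0.19))]
```

Run:
```python
import numpy as np,cv2
for n in('scene','side'):
    p=np.load(n+'0.npy').reshape(-1,3); p=p[np.isfinite(p).all(1)]; x,y,z=p.T
    def rect(nm,m): print(n,nm,m.sum(),cv2.minAreaRect((p[m][:,:2]*1000).astype(np.float32)))
    rect('top',(z>.161)&(z<.170)&(x>.4)&(x<.7)&(y>-.01)&(y<.32))
    rect('knob',(z>.140)&(z<.170)&(x>.35)&(x<.7)&(y>-.2)&(y<-.012))
    rect('knobtop',(z>.161)&(z<.170)&(x>.35)&(x<.7)&(y>-.2)&(y<-.012))
    rect('dial',(z>.105)&(z<.115)&(x>.45)&(x<.7)&(y>-.2)&(y<-.012))
    m=(z>.19)&(z<.203)&(x>.42)&(x<.48)&(y>.1)&(y<.21); print('handle fit',np.polyfit(y[m]-.155,x[m],1),z[m].mean(), y[(z>.19)&(z<.203)&(x>.42)&(x<.48)&(y>.05)&(y<.3)][[0,-1]])
    rect('handle',(z>.188)&(z<.203)&(x>.42)&(x<.48)&(y>.05)&(y<.3))
    rect('base',(z>.02)&(z<.05)&(x>.38)&(x<.72)&(y>-.12)&(y<.33))
```

```text
scene top 5186 ((550.1083984375, 143.39663696289062), (288.48223876953125, 184.29957580566406), 83.81288146972656)
scene knob 334 ((482.68389892578125, -44.6224365234375), (51.81948471069336, 51.88727951049805), 45.122867584228516)
scene knobtop 194 ((481.9461669921875, -44.59941482543945), (52.1041259765625, 50.09695053100586), 27.788829803466797)
scene dial 533 ((531.0827026367188, -54.93645477294922), (84.08847045898438, 159.75140380859375), 88.99833679199219)
handle fit [0.1089706  0.44551126] 0.19655220890929959 [0.09149865 0.21443419]
scene handle 246 ((444.6661071777344, 155.78317260742188), (129.33045959472656, 19.75554084777832), 83.43560791015625)
scene base 1948 ((627.9706420898438, 87.10169982910156), (407.8639221191406, 67.40038299560547), 88.63272857666016)
side top 7745 ((546.8107299804688, 141.5032958984375), (293.43524169921875, 181.16336059570312), 83.78001403808594)
side knob 393 ((478.2523193359375, -43.03224182128906), (51.4264030456543, 51.23348617553711), 7.8044114112854)
side knobtop 234 ((478.65167236328125, -43.13117980957031), (50.53672790527344, 51.13801574707031), 62.50703048706055)
side dial 25 ((454.3939208984375, -53.736907958984375), (10.124673843383789, 82.49641418457031), 4.345097541809082)
handle fit [0.11000822 0.43828271] 0.1975205994203102 [0.09150122 0.21834089]
side handle 334 ((439.70751953125, 155.62265014648438), (130.61131286621094, 15.420162200927734), 81.35745239257812)
side base 2899 ((475.94512939453125, 135.7742919921875), (443.0444641113281, 174.78480529785156), 58.916664123535156)
```

Call:
apply_moves(
  slide=[
    [0.0146,0.03425,0],
    [0.0146,0.03425,0],
    [0.0146,0.03425,0],
    [0.0146,0.03425,0],
    [0.0146,0.03425,0],
    [0.0146,0.03425,0],
    [0.0146,0.03425,0],
    [0.0146,0.03425,0],
    [0.0146,0.03425,0],
    [0.0146,0.03425,0],
  ],
  twist=[3.4,3.4,3.4,3.4,3.4,3.4,3.4,3.4,3.4,3.4],
  claw=[100,100,100,100,100,100,100,100,100,100],
)

```text
t: 1.1
tool_pos: [0.2965, -0.185, 0.2562]
tcp_rot: [-180.0, -0.0, 50.0]
ft_force: [0.8, -0.2, -0.5]
opening: 0.0856
gripper_force: 0.0
```

Call:
apply_moves(
  slide=[
    [0.0146,0.03425,0],
    [0.0146,0.03425,0],
    [0.0146,0.03425,0],
    [0.0146,0.03425,0],
    [0.0146,0.03425,0],
    [0.0146,0.03425,0],
    [0.0146,0.03425,0],
    [0.0146,0.03425,0],
    [0.0146,0.03425,0],
    [0.0146,0.03425,0],
  ],
  twist=[3.4,3.4,3.4,3.4,3.4,3.4,3.4,3.4,3.4,3.4],
  claw=[100,100,100,100,100,100,100,100,100,100],
)

```text
t: 2.1
tool_pos: [0.4425, 0.1576, 0.2561]
tcp_rot: [-180.0, 0.0, 84.0]
ft_force: [0.8, 0.0, -0.6]
opening: 0.0852
gripper_force: 0.0
```

Run:
```python
from h import *
f=grab('wrist'); save(f,'wr0'); print(f['s']['tool_pos'],f['s']['tcp_rot'])
P=cloud(f).reshape(-1,3); P=P[np.isfinite(P).all(1)]; x,y,z=P.T
m=(z>.188)&(z<.206)&(y>.07)&(y<.25)&(x>.4)&(x<.5); print(m.sum(),P[m].min(0),P[m].max(0),P[m].mean(0),np.polyfit(y[m]-.155,x[m],1))
m=(z>.14)&(z<.170)&(y<-.012)&(y>-.1)&(x>.4)&(x<.53); print('knob',m.sum(), m.any() and (P[m].min(0),P[m].max(0)))
```

```text
[0.44249537 0.15761931 0.25609979] [-1.79973942e+02  9.82648430e-03  8.40197225e+01]
6636 [0.42776412 0.09024002 0.18806203] [0.4572766  0.22003648 0.20081959] [0.44122702 0.16337738 0.19712321] [0.11067063 0.44029989]
knob 25 (array([ 0.48726305, -0.03075693,  0.14000873]), array([ 0.50009642, -0.02023286,  0.14272572]))
```

View pics/wr0.png

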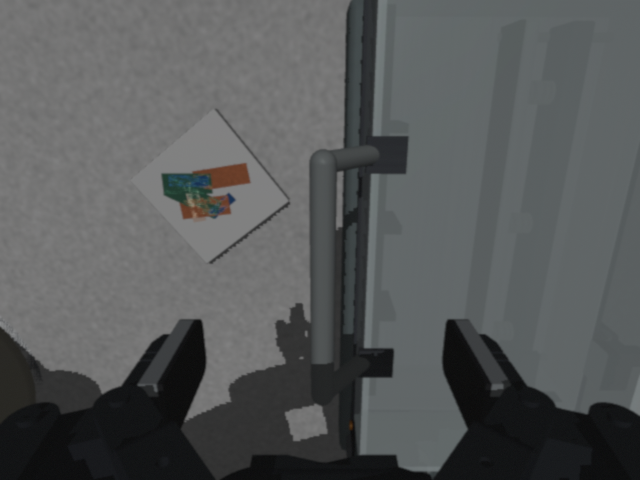

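The wrist view shows the handle bar (325,160–390) centred between the open fingers. I'll lower and grip it.

Call:
apply_moves(
  slide=[
    [-0.002,-0.002,-0.013],
    [0,0,-0.013],
    [0,0,-0.013],
    [0,0,-0.013],
    [0,0,0],
    [0,0,0],
    [0,0,0],
    [0,0,0],
    [0,0,0],
    [0,0,0],
  ],
  twist=[0,0,0,0,0,0,0,0,0,0],
  claw=[100,100,100,60,0,0,0,0,0,0],
)

```text
t: 3.15
tool_pos: [0.4413, 0.1539, 0.2051]
tcp_rot: [179.8, -0.0, 83.8]
ft_force: [4.2, -0.5, 2.9]
opening: 0.0099
gripper_force: 58.6
```

Run:
```python
import numpy as np
ex=np.array([.9941,-.108])
R=np.hypot(.197,.08);a0=np.arctan2(.08,-.197)
prev=None
for k in range(0,41):
    th=1.5*k/40; a=a0-th; p=np.array([R*np.cos(a),R*np.sin(a)])
    if prev is not None:
        d=p-prev; print([round(d[0]*ex[0],4),round(d[0]*ex[1],4),round(d[1],4)],end=',\n' if k%10==0 else ',')
    prev=p
print(p)
```

```text
[np.float64(0.0031), np.float64(-0.0003), np.float64(0.0073)],[np.float64(0.0034), np.float64(-0.0004), np.float64(0.0072)],[np.float64(0.0037), np.float64(-0.0004), np.float64(0.0071)],[np.float64(0.0039), np.float64(-0.0004), np.float64(0.0069)],[np.float64(0.0042), np.float64(-0.0005), np.float64(0.0068)],[np.float64(0.0044), np.float64(-0.0005), np.float64(0.0066)],[np.float64(0.0047), np.float64(-0.0005), np.float64(0.0064)],[np.float64(0.0049), np.float64(-0.0005), np.float64(0.0063)],[np.float64(0.0051), np.float64(-0.0006), np.float64(0.0061)],[np.float64(0.0054), np.float64(-0.0006), np.float64(0.0059)],
[np.float64(0.0056), np.float64(-0.0006), np.float64(0.0057)],[np.float64(0.0058), np.float64(-0.0006), np.float64(0.0055)],[np.float64(0.006), np.float64(-0.0006), np.float64(0.0052)],[np.float64(0.0062), np.float64(-0.0007), np.float64(0.005)],[np.float64(0.0064), np.float64(-0.0007), np.float64(0.0048)],[np.float64(0.0065), np.float64(-0.0007), np.float64(0.0045)],[np.float64(0.0067), np.float64(-0.0007), np.float64(0.0043)],[np.float64(0.0068), np.float64(-0.0007), np.fl
[... 707 characters left out ...]
(0.0079), np.float64(-0.0009), np.float64(0.0006)],
[np.float64(0.0079), np.float64(-0.0009), np.float64(0.0003)],[np.float64(0.0079), np.float64(-0.0009), np.float64(0.0)],[np.float64(0.0079), np.float64(-0.0009), np.float64(-0.0003)],[np.float64(0.0079), np.float64(-0.0009), np.float64(-0.0006)],[np.float64(0.0079), np.float64(-0.0009), np.float64(-0.0009)],[np.float64(0.0078), np.float64(-0.0009), np.float64(-0.0012)],[np.float64(0.0078), np.float64(-0.0008), np.float64(-0.0015)],[np.float64(0.0077), np.float64(-0.0008), np.float64(-0.0017)],[np.float64(0.0077), np.float64(-0.0008), np.float64(-0.002)],[np.float64(0.0076), np.float64(-0.0008), np.float64(-0.0023)],
[0.06586437 0.20216549]
```

Call:
apply_moves(
  slide=[
    [0.0031,-0.0003,0.0073],
    [0.0034,-0.0004,0.0072],
    [0.0037,-0.0004,0.0071],
    [0.0039,-0.0004,0.0069],
    [0.0042,-0.0005,0.0068],
    [0.0044,-0.0005,0.0066],
    [0.0047,-0.0005,0.0064],
    [0.0049,-0.0005,0.0063],
    [0.0051,-0.0006,0.0061],
    [0.0054,-0.0006,0.0059],
  ],
  twist=[0,0,0,0,0,0,0,0,0,0],
  claw=[0,0,0,0,0,0,0,0,0,0],
)

```text
t: 4.15
tool_pos: [0.4824, 0.1494, 0.2718]
tcp_rot: [-179.9, 0.0, 83.9]
ft_force: [-7.5, 0.2, 2.5]
opening: 0.0097
gripper_force: 58.5
```

Call:
apply_moves(
  slide=[
    [0.0056,-0.0006,0.0057],
    [0.0058,-0.0006,0.0055],
    [0.006,-0.0006,0.0052],
    [0.0062,-0.0007,0.005],
    [0.0064,-0.0007,0.0048],
    [0.0065,-0.0007,0.0045],
    [0.0067,-0.0007,0.0043],
    [0.0068,-0.0007,0.004],
    [0.007,-0.0008,0.0038],
    [0.0071,-0.0008,0.0035],
  ],
  twist=[0,0,0,0,0,0,0,0,0,0],
  claw=[0,0,0,0,0,0,0,0,0,0],
)

```text
t: 5.15
tool_pos: [0.5472, 0.1423, 0.3194]
tcp_rot: [179.9, -0.0, 83.9]
ft_force: [-6.3, 0.4, 8.1]
opening: 0.0096
gripper_force: 61.4
```

Call:
apply_moves(
  slide=[
    [0.0072,-0.0008,0.0032],
    [0.0074,-0.0008,0.0029],
    [0.0075,-0.0008,0.0027],
    [0.0076,-0.0008,0.0024],
    [0.0076,-0.0008,0.0021],
    [0.0077,-0.0008,0.0018],
    [0.0078,-0.0008,0.0015],
    [0.0078,-0.0009,0.0012],
    [0.0079,-0.0009,0.0009],
    [0.0079,-0.0009,0.0006],
  ],
  twist=[0,0,0,0,0,0,0,0,0,0],
  claw=[0,0,0,0,0,0,0,0,0,0],
)

```text
t: 6.15
tool_pos: [0.6244, 0.1339, 0.3371]
tcp_rot: [179.9, -0.0, 83.9]
ft_force: [-1.4, 0.0, 5.1]
opening: 0.01
gripper_force: 64.5
```

Call:
apply_moves(
  slide=[
    [0.0079,-0.0009,0.0003],
    [0.0079,-0.0009,0],
    [0.0079,-0.0009,-0.0003],
    [0.0079,-0.0009,-0.0006],
    [0.0079,-0.0009,-0.0009],
    [0.0078,-0.0009,-0.0012],
    [0.0078,-0.0008,-0.0015],
    [0.0077,-0.0008,-0.0017],
    [0,0,0],
    [0,0,0],
  ],
  twist=[0,0,0,0,0,0,0,0,0,0],
  claw=[0,0,0,0,0,0,0,0,0,0],
)

```text
t: 7.15
tool_pos: [0.6873, 0.127, 0.3308]
tcp_rot: [179.9, -0.0, 83.8]
ft_force: [0.8, 2.4, 4.1]
opening: 0.0093
gripper_force: 65.5
```

Call:
apply_moves(
  slide=[
    [0,0,0],
    [0,0,0],
    [0,0,0],
    [0,0,0],
    [0,0,0.01],
    [0,0,0.02],
    [0,0,0.02],
    [0,0,0.02],
    [-0.03,0,0],
    [-0.03,0,0],
  ],
  twist=[0,0,0,0,0,0,0,0,0,0],
  claw=[70,100,100,100,100,100,100,100,100,100],
)

```text
t: 8.15
tool_pos: [0.6263, 0.1269, 0.4011]
tcp_rot: [179.9, -0.0, 83.8]
ft_force: [0.1, 0.2, -0.5]
opening: 0.0851
gripper_force: 0.0
```

```bash
cat >> h.py <<'E'
def jars(n='scene'):
    f=grab(n); P=cloud(f).reshape(-1,3); P=P[np.isfinite(P).all(1)]; x,y,z=P.T
    q=P[(z>.088)&(z<.102)&(x>.2)&(x<.72)&(y<-.12)&(y>-.6)]; im=np.zeros((400,400),np.uint8)
    ij=((q[:,:2]-[.2,-.7])/.002).astype(int); ok=((ij>=0)&(ij<400)).all(1); im[ij[ok,0],ij[ok,1]]=255
    im=cv2.morphologyEx(im,cv2.MORPH_CLOSE,np.ones((5,5))); k,l,s,c=cv2.connectedComponentsWithStats(im)
    for i in range(1,k):
        if s[i,4]>150: print(n,'jar',round(.2+.002*c[i,1],4),round(-.7+.002*c[i,0],4),s[i]*2)
    return f
E
python3 - <<'E'
from h import *
f=jars(); save(f,'scene1'); P=cloud(f); x,y,z=P[...,0],P[...,1],P[...,2]
m=(z>.25)&(z<.36)&(x>.6)&(x<.78)&(y>.06)&(y<.2); print(np.nanmin(P[m],0),np.nanmax(P[m],0))
jars('side'); print(r.get_state()['tool_pos'])
E
```

```text
scene jar 0.4433 -0.2539 [ 416  212   60   64 1426]
scene jar 0.4514 -0.404 [ 264  220   64   64 1406]
scene jar 0.6047 -0.3627 [ 308  374   62   62 1426]
[0.6274148  0.06004528 0.25001916] [0.72953683 0.19987326 0.32023337]
side jar 0.4406 -0.2534 [ 418  212   60   60 1354]
side jar 0.4479 -0.4029 [ 264  218   70   60 1380]
side jar 0.5998 -0.3634 [ 300  370   68   60 1392]
[0.62334512 0.12749668 0.40260932]
```

View pics/scene1.png

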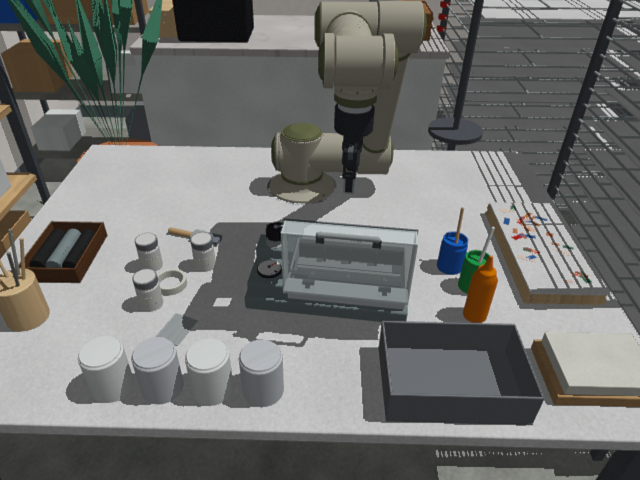

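Hood is open on its stop. The scene view shows it standing upright (285–417,225–305), with all three jars where they were.

Call:
apply_moves(
  slide=[
    [-0.0181,-0.0381,-0.015],
    [-0.0181,-0.0381,-0.015],
    [-0.0181,-0.0381,-0.015],
    [-0.0181,-0.0381,-0.015],
    [-0.0181,-0.0381,-0.015],
    [-0.0181,-0.0381,-0.015],
    [-0.0181,-0.0381,-0.015],
    [-0.0181,-0.0381,-0.015],
    [-0.0181,-0.0381,-0.015],
    [-0.0181,-0.0381,-0.015],
  ],
  twist=[0,0,0,0,0,0,0,0,0,0],
  claw=[100,100,100,100,100,100,100,100,100,100],
)

```text
t: 9.25
tool_pos: [0.445, -0.256, 0.251]
tcp_rot: [179.9, 0.1, 83.9]
ft_force: [0.8, -0.4, 0.1]
opening: 0.0853
gripper_force: 0.0
```

Run:
```python
from h import *
f=grab('wrist'); print(f['s']['tool_pos'])
P=cloud(f).reshape(-1,3); P=P[np.isfinite(P).all(1)]; x,y,z=P.T
m=(z>.085)&(z<.102)&(np.abs(x-.442)<.06)&(np.abs(y+.254)<.06); print(m.sum(),cv2.minEnclosingCircle((P[m][:,:2]*1000).astype(np.float32)),np.median(z[m]))
jars(); jars('side')
```

```text
[ 0.4450496  -0.25600711  0.25097237]
5753 ((441.2271728515625, -254.5552520751953), 29.946182250976562) 0.09502682652194705
scene jar 0.4444 -0.254 [ 416  212   62   66 1402]
scene jar 0.4518 -0.4037 [ 266  222   62   64 1404]
scene jar 0.6039 -0.3634 [ 308  374   60   62 1408]
side jar 0.4406 -0.2535 [ 414  210   66   62 1370]
side jar 0.4479 -0.4028 [ 266  218   64   62 1378]
side jar 0.6009 -0.3626 [ 306  370   64   62 1394]
```

Call:
apply_moves(
  slide=[
    [-0.0038,0.0015,-0.03],
    [0,0,-0.04],
    [0,0,-0.04],
    [0,0,-0.03],
    [0,0,-0.02],
    [0,0,0],
    [0,0,0],
    [0,0,0],
    [0,0,0],
    [0,0,0.02],
  ],
  twist=[0,0,0,0,0,0,0,0,0,0],
  claw=[100,100,100,100,100,30,30,30,30,30],
)

```text
t: 10.4
tool_pos: [0.441, -0.2518, 0.1099]
tcp_rot: [-179.8, -0.1, 83.9]
ft_force: [-0.3, 0.2, -3.1]
opening: 0.0584
gripper_force: 65.5
```

Call:
apply_moves(
  slide=[
    [0,0,0.034],
    [0,0,0.034],
    [0,0,0.034],
    [0,0,0.034],
    [0.0063,0.0359,0.034],
    [0.0063,0.0359,0],
    [0.0063,0.0359,0],
    [0.0063,0.0359,0],
    [0.0063,0.0359,0],
    [0.0063,0.0359,0],
  ],
  twist=[0,0,0,0,0,0,0,0,0,0],
  claw=[30,30,30,30,30,30,30,30,30,30],
)

```text
t: 11.4
tool_pos: [0.4791, -0.0354, 0.2811]
tcp_rot: [180.0, 0.0, 83.9]
ft_force: [-0.2, -0.5, -4.1]
opening: 0.0583
gripper_force: 66.2
```

Call:
apply_moves(
  slide=[
    [0.0063,0.0359,0],
    [0.0063,0.0359,0],
    [0.0063,0.0359,0],
    [0.0063,0.0359,0],
    [0.0063,0.0359,0],
    [0.0063,0.0359,0],
    [0.0063,0.0359,0],
    [0.0063,0.0359,0],
    [0,0,0],
    [0,0,0],
  ],
  twist=[0,0,0,0,0,0,0,0,0,0],
  claw=[30,30,30,30,30,30,30,30,30,30],
)

```text
t: 12.4
tool_pos: [0.5294, 0.2506, 0.2805]
tcp_rot: [-180.0, 0.0, 83.9]
ft_force: [-0.3, -0.7, -3.1]
opening: 0.0586
gripper_force: 66.0
```

Run:
```python
from h import *
f=grab('wrist'); save(f,'wr1'); np.save('wr1.npy',cloud(f)); print(f['s']['tool_pos'],f['s']['tcp_rot'],f['s']['opening'])
```

```text
[0.52936738 0.25061525 0.28052686] [-1.79965673e+02  3.17240888e-02  8.39411498e+01] 0.05859834975280193
```

View pics/wr1.png

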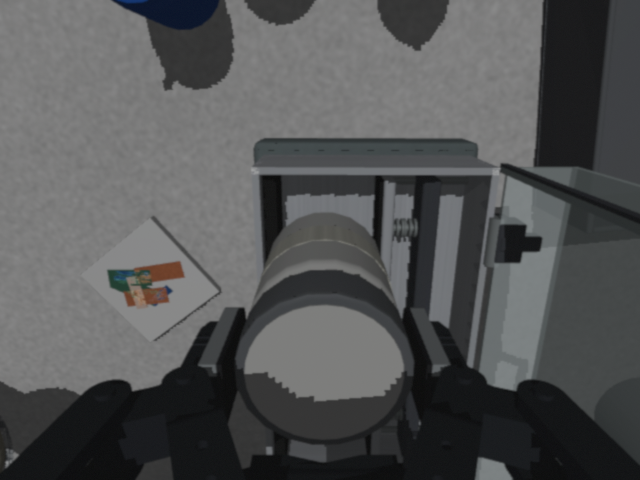

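Run:
```python
from h import *
f=grab('wrist'); 
ex=np.array([.9941,-.108]);ey=np.array([.108,.9941]);o=np.array([.5516,.143])
def sh(u,v,z):
    d=plane(f,u,v,z)[:2]-o; return (d@ex).round(4),(d@ey).round(4)
for n,u,v,z in(('FLcorner',252,170,.113),('RLcorner',497,170,.113),('bar front top',385,185,.097),('bar top rear',395,185,.097),('fence',281,200,.1),('tcp',0,0,0)): print(n,sh(u,v,z))
d=f['s']['tool_pos'][:2]-o; print('tcp',d@ex,d@ey)
P=cloud(f); print([tuple(P[v,u].round(3)) for u,v in((389,190),(389,200),(256,190),(272,200),(280,200),(330,200))])
print([(u,P[195,u,2].round(3),((P[195,u,:2]-o)@ex).round(4)) for u in range(252,402,4)])
```

```text
FLcorner (np.float64(-0.0841), np.float64(0.1395))
RLcorner (np.float64(0.0832), np.float64(0.1397))
bar front top (np.float64(0.0096), np.float64(0.1259))
bar top rear (np.float64(0.0169), np.float64(0.1259))
fence (np.float64(-0.0663), np.float64(0.1153))
tcp (np.float64(-0.3084), np.float64(0.2635))
tcp -0.03354003717693698 0.10386577172640248
[(np.float64(0.578), np.float64(0.263), np.float64(0.096)), (np.float64(0.577), np.float64(0.255), np.float64(0.096)), (np.float64(0.484), np.float64(0.277), np.float64(0.113)), (np.float64(0.491), np.float64(0.265), np.float64(0.099)), (np.float64(0.493), np.float64(0.258), np.float64(0.07)), (np.float64(0.533), np.float64(0.251), np.float64(0.061))]
[(252, np.float64(0.112), np.float64(-0.0851)), (256, np.float64(0.113), np.float64(-0.0823)), (260, np.float64(0.108), np.float64(-0.0802)), (264, np.float64(0.101), np.float64(-0.0785)), (268, np.float64(0.1), np.float64(-0.0757)), (272, np.float64(0.1), np.float64(-0.0727)), (276, np.float64(0.096), np.float64(-0.0703)), (280, np.float64(0.069), np.float64(-0.0703)), (284, np.float64(0.06), 
[... 665 characters left out ...]
0.0217)), (344, np.float64(0.059), np.float64(-0.0183)), (348, np.float64(0.06), np.float64(-0.015)), (352, np.float64(0.06), np.float64(-0.0118)), (356, np.float64(0.059), np.float64(-0.0084)), (360, np.float64(0.06), np.float64(-0.0051)), (364, np.float64(0.061), np.float64(-0.0019)), (368, np.float64(0.059), np.float64(0.0016)), (372, np.float64(0.06), np.float64(0.0048)), (376, np.float64(0.082), np.float64(0.0052)), (380, np.float64(0.096), np.float64(0.0064)), (384, np.float64(0.096), np.float64(0.0094)), (388, np.float64(0.097), np.float64(0.0121)), (392, np.float64(0.096), np.float64(0.0152)), (396, np.float64(0.061), np.float64(0.0244)), (400, np.float64(0.061), np.float64(0.0278))]
```

Call:
apply_moves(
  slide=[
    [0,-0.004,-0.03],
    [0,0,-0.03],
    [0,0,-0.03],
    [0,0,-0.02],
    [0,0,-0.012],
    [0,0,-0.0065],
    [0,0,0],
    [0,0,0],
    [0,0,0],
    [0,0,0],
  ],
  twist=[0,0,0,0,0,0,0,0,0,0],
  claw=[30,30,30,30,30,30,30,80,100,100],
)

```text
t: 13.5
tool_pos: [0.5301, 0.2462, 0.1529]
tcp_rot: [179.9, -0.0, 83.9]
ft_force: [0.4, -0.3, -0.0]
opening: 0.0851
gripper_force: 0.0
```

Call:
apply_moves(
  slide=[
    [0,0,0.01],
    [0,0,0.03],
    [0,0,0.04],
    [0,0,0.04],
    [0,0,0.02],
    [0,0,0],
    [0,0,0],
    [0,0,0],
    [0,0,0],
    [0,0,0],
  ],
  twist=[0,0,0,0,0,0,0,0,0,0],
  claw=[100,100,100,100,100,100,100,100,100,100],
)

```text
t: 14.5
tool_pos: [0.5297, 0.2461, 0.2913]
tcp_rot: [-179.9, 0.0, 83.9]
ft_force: [0.3, -0.3, 0.5]
opening: 0.0851
gripper_force: 0.0
```

```bash
cat >> h.py <<'E'
ex=np.array([.9941,-.108]);ey=np.array([.108,.9941]);o=np.array([.5516,.143])
def lid(P,x0,y0,zt,rad=.07):
    P=P.reshape(-1,3); P=P[np.isfinite(P).all(1)]; x,y,z=P.T
    m=(np.abs(z-zt)<.004)&(np.hypot(x-x0,y-y0)<rad)
    if m.sum()<50: return None
    im=(P[m][:,:2]*1000).astype(np.float32); c,rr=cv2.minEnclosingCircle(im); c=np.array(c)/1000
    d=c-o; print('lid',c.round(4),'r',round(rr,1),'shaker',(d@ex).round(4),(d@ey).round(4),'n',m.sum(),'z',np.median(z[m]).round(4))
E
python3 - <<'E'
from h import *
f=grab('wrist'); print(f['s']['tool_pos']); lid(cloud(f),.53,.247,.155,.05)
jars(); jars('side')
E
```

```text
[0.52968845 0.24611828 0.29132264]
lid [0.5289 0.2438] r 30.0 shaker -0.0335 0.0978 n 6342 z 0.155
scene jar 0.4517 -0.4037 [ 266  220   64   64 1386]
scene jar 0.604 -0.3635 [ 306  374   64   62 1392]
side jar 0.4484 -0.4029 [ 266  220   64   58 1402]
side jar 0.6 -0.3631 [ 304  370   68   62 1388]
```

Call:
apply_moves(
  slide=[
    [0.0047,-0.0406,0],
    [0.0047,-0.0406,0],
    [0.0047,-0.0406,0],
    [0.0047,-0.0406,0],
    [0.0047,-0.0406,0],
    [0.0047,-0.0406,0],
    [0.0047,-0.0406,0],
    [0.0047,-0.0406,0],
    [0.0048,-0.0406,0],
    [0.0048,-0.0406,0],
  ],
  twist=[0,0,0,0,0,0,0,0,0,0],
  claw=[100,100,100,100,100,100,100,100,100,100],
)

```text
t: 15.65
tool_pos: [0.5769, -0.1616, 0.2921]
tcp_rot: [180.0, -0.0, 83.9]
ft_force: [0.6, 1.7, 0.0]
opening: 0.0854
gripper_force: 0.0
```

Call:
apply_moves(
  slide=[
    [0.0048,-0.0406,-0.008],
    [0.0048,-0.0406,-0.008],
    [0.0048,-0.0406,-0.008],
    [0.0048,-0.0406,-0.008],
    [0.0048,-0.0406,-0.008],
    [0,0,0],
    [0,0,0],
    [0,0,0],
    [0,0,0],
    [0,0,0],
  ],
  twist=[0,0,0,0,0,0,0,0,0,0],
  claw=[100,100,100,100,100,100,100,100,100,100],
)

```text
t: 16.65
tool_pos: [0.6012, -0.3618, 0.2529]
tcp_rot: [180.0, 0.0, 83.9]
ft_force: [0.3, -0.3, 0.5]
opening: 0.0856
gripper_force: 0.0
```

Run:
```python
from h import *
f=grab('wrist'); print(f['s']['tool_pos'],f['s']['tcp_rot']); lid(cloud(f),.602,-.363,.095)
f=jars(); lid(cloud(f),.53,.244,.155,.05)
```

```text
[ 0.60123308 -0.36183434  0.25287653] [1.79961119e+02 2.71157277e-02 8.39296305e+01]
lid [ 0.601  -0.3642] r 29.9 shaker 0.1039 -0.4988 n 5528 z 0.095
scene jar 0.4524 -0.4035 [ 266  218   60   68 1404]
scene jar 0.6035 -0.3638 [ 308  372   60   66 1400]
```

Call:
apply_moves(
  slide=[
    [0,-0.001,-0.033],
    [0,0,-0.04],
    [0,0,-0.04],
    [0,0,-0.03],
    [0,0,-0.02],
    [0,0,0],
    [0,0,0],
    [0,0,0],
    [0,0,0],
    [0,0,0.02],
  ],
  twist=[0,0,0,0,0,0,0,0,0,0],
  claw=[100,100,100,100,100,30,30,30,30,30],
)

```text
t: 17.75
tool_pos: [0.6001, -0.3631, 0.1072]
tcp_rot: [-179.8, -0.2, 83.9]
ft_force: [-0.1, -0.4, -3.3]
opening: 0.0584
gripper_force: 65.4
```

Call:
apply_moves(
  slide=[
    [0,0,0.034],
    [0,0,0.034],
    [0,0,0.034],
    [0,0,0.034],
    [-0.0052,0.0362,0.034],
    [-0.0052,0.0362,0],
    [-0.0052,0.0362,0],
    [-0.0052,0.0362,0],
    [-0.0052,0.0362,0],
    [-0.0052,0.0362,0],
  ],
  twist=[0,0,0,0,0,0,0,0,0,0],
  claw=[30,30,30,30,30,30,30,30,30,30],
)

```text
t: 18.75
tool_pos: [0.5691, -0.1451, 0.2796]
tcp_rot: [180.0, 0.0, 83.9]
ft_force: [0.4, 0.7, -3.3]
opening: 0.0585
gripper_force: 66.3
```

Call:
apply_moves(
  slide=[
    [-0.0052,0.0362,0],
    [-0.0052,0.0362,0],
    [-0.0052,0.0362,0],
    [-0.0052,0.0362,0],
    [-0.0052,0.0362,0],
    [-0.0052,0.0362,0],
    [-0.0052,0.0362,0],
    [-0.0052,0.0362,0],
    [-0.0052,0.0362,0],
    [0,0,0],
  ],
  twist=[0,0,0,0,0,0,0,0,0,0],
  claw=[30,30,30,30,30,30,30,30,30,30],
)

```text
t: 19.75
tool_pos: [0.5217, 0.1828, 0.2796]
tcp_rot: [180.0, -0.1, 84.1]
ft_force: [-0.3, -1.0, -2.8]
opening: 0.0583
gripper_force: 66.1
```

Run:
```python
from h import *
s=r.get_state(); d=s['tool_pos'][:2]-o; print(s['tool_pos'],d@ex,d@ey,s['opening'])
```

```text
[0.52167834 0.18277341 0.27963796] -0.034040654282536296 0.03630720519154401 0.0582947948636143
```

Call:
apply_moves(
  slide=[
    [0.001,-0.003,-0.03],
    [0,0,-0.03],
    [0,0,-0.03],
    [0,0,-0.02],
    [0,0,-0.012],
    [0,0,-0.0055],
    [0,0,0],
    [0,0,0],
    [0,0,0],
    [0,0,0],
  ],
  twist=[0,0,0,0,0,0,0,0,0,0],
  claw=[30,30,30,30,30,30,30,80,100,100],
)

```text
t: 20.75
tool_pos: [0.5244, 0.1762, 0.1527]
tcp_rot: [179.9, -0.0, 83.9]
ft_force: [-1.0, 0.3, -0.6]
opening: 0.0855
gripper_force: 0.0
```

Call:
apply_moves(
  slide=[
    [0,0,0.01],
    [0,0,0.03],
    [0,0,0.04],
    [0,0,0.04],
    [0,0,0.02],
    [0,0,0],
    [0,0,0],
    [0,0,0],
    [0,0,0],
    [0,0,0],
  ],
  twist=[0,0,0,0,0,0,0,0,0,0],
  claw=[100,100,100,100,100,100,100,100,100,100],
)

```text
t: 21.75
tool_pos: [0.5239, 0.1761, 0.2909]
tcp_rot: [-179.9, 0.0, 83.9]
ft_force: [0.2, -0.5, 1.6]
opening: 0.0854
gripper_force: 0.0
```

Run:
```python
from h import *
f=grab('wrist'); print(f['s']['tool_pos']); P=cloud(f); lid(P,.5225,.178,.155,.04); lid(P,.5289,.2438,.155,.034)
jars(); jars('side')
```

```text
[0.52387992 0.17611616 0.2908716 ]
lid [0.523  0.1821] r 35.9 shaker -0.0327 0.0358 n 6550 z 0.155
lid [0.5288 0.2436] r 30.0 shaker -0.0335 0.0976 n 8200 z 0.1551
scene jar 0.4522 -0.4036 [ 268  222   60   66 1394]
side jar 0.4473 -0.4032 [ 264  220   66   58 1406]
```

Call:
apply_moves(
  slide=[
    [-0.0053,-0.0414,0],
    [-0.0053,-0.0414,0],
    [-0.0053,-0.0414,0],
    [-0.0053,-0.0414,0],
    [-0.0053,-0.0414,0],
    [-0.0053,-0.0414,0],
    [-0.0053,-0.0414,0],
    [-0.0053,-0.0414,0],
    [-0.0053,-0.0414,0],
    [-0.0053,-0.0414,0],
  ],
  twist=[0,0,0,0,0,0,0,0,0,0],
  claw=[100,100,100,100,100,100,100,100,100,100],
)

```text
t: 22.9
tool_pos: [0.4705, -0.2395, 0.2917]
tcp_rot: [180.0, 0.0, 83.9]
ft_force: [1.0, 0.2, 0.3]
opening: 0.0853
gripper_force: 0.0
```

Call:
apply_moves(
  slide=[
    [-0.0053,-0.0414,-0.01],
    [-0.0053,-0.0414,-0.01],
    [-0.0053,-0.0414,-0.01],
    [-0.0053,-0.0414,-0.01],
    [0,0,0],
    [0,0,0],
    [0,0,0],
    [0,0,0],
    [0,0,0],
    [0,0,0],
  ],
  twist=[0,0,0,0,0,0,0,0,0,0],
  claw=[100,100,100,100,100,100,100,100,100,100],
)

```text
t: 23.9
tool_pos: [0.4501, -0.4029, 0.252]
tcp_rot: [180.0, 0.0, 83.9]
ft_force: [0.5, -0.4, 0.2]
opening: 0.0852
gripper_force: 0.0
```

Run:
```python
from h import *
f=grab('wrist'); print(f['s']['tool_pos'],f['s']['tcp_rot']); lid(cloud(f),.449,-.404,.095)
jars()
```

```text
[ 0.45006113 -0.40287755  0.25201323] [1.79977068e+02 2.14041592e-02 8.39057678e+01]
lid [ 0.4487 -0.4042] r 30.0 shaker -0.0432 -0.5551 n 5552 z 0.0951
scene jar 0.4516 -0.4039 [ 266  222   62   60 1356]
```

Call:
apply_moves(
  slide=[
    [-0.001,-0.001,-0.032],
    [0,0,-0.04],
    [0,0,-0.04],
    [0,0,-0.03],
    [0,0,-0.02],
    [0,0,0],
    [0,0,0],
    [0,0,0],
    [0,0,0],
    [0,0,0.02],
  ],
  twist=[0,0,0,0,0,0,0,0,0,0],
  claw=[100,100,100,100,100,30,30,30,30,30],
)

```text
t: 25.0
tool_pos: [0.4481, -0.4036, 0.1084]
tcp_rot: [-179.8, -0.2, 83.9]
ft_force: [0.8, 0.1, -1.0]
opening: 0.0585
gripper_force: 65.1
```

Call:
apply_moves(
  slide=[
    [0,0,0.034],
    [0,0,0.034],
    [0,0,0.034],
    [0,0,0.034],
    [0.0048,0.0369,0.034],
    [0.0048,0.0369,0],
    [0.0048,0.0369,0],
    [0.0048,0.0369,0],
    [0.0048,0.0369,0],
    [0.0048,0.0369,0],
  ],
  twist=[0,0,0,0,0,0,0,0,0,0],
  claw=[30,30,30,30,30,30,30,30,30,30],
)

```text
t: 26.0
tool_pos: [0.4773, -0.1817, 0.28]
tcp_rot: [180.0, 0.0, 83.9]
ft_force: [-0.2, -0.2, -2.0]
opening: 0.0586
gripper_force: 65.4
```

Call:
apply_moves(
  slide=[
    [0.0048,0.0369,0],
    [0.0048,0.0369,0],
    [0.0048,0.0369,0],
    [0.0048,0.0369,0],
    [0.0048,0.0369,0],
    [0.0048,0.0369,0],
    [0.0048,0.0369,0],
    [0.0048,0.0369,0],
    [0,0,0],
    [0,0,0],
  ],
  twist=[0,0,0,0,0,0,0,0,0,0],
  claw=[30,30,30,30,30,30,30,30,30,30],
)

```text
t: 27.0
tool_pos: [0.5157, 0.1124, 0.2797]
tcp_rot: [180.0, 0.0, 84.0]
ft_force: [0.3, -0.3, -1.6]
opening: 0.0581
gripper_force: 65.3
```

Run:
```python
from h import *
s=r.get_state(); d=s['tool_pos'][:2]-o; print(s['tool_pos'],d@ex,d@ey,s['opening'])
f=grab('scene'); P=cloud(f); m=(abs(P[...,2]-.155)<.004)&(P[...,0]>.46)&(P[...,0]<.6)&(P[...,1]>.1)&(P[...,1]<.3); print(m.sum(),P[m].min(0) if m.any() else 0,P[m].max(0) if m.any() else 0)
```

```text
[0.51568405 0.11240289 0.27966711] -0.03239955426467269 -0.03429551340273652 0.05809674067051599
0 0 0
```

Call:
apply_moves(
  slide=[
    [0,0,-0.03],
    [0,0,-0.03],
    [0,0,-0.03],
    [0,0,-0.02],
    [0,0,-0.012],
    [0,0,-0.0055],
    [0,0,0],
    [0,0,0],
    [0,0,0],
    [0,0,0],
  ],
  twist=[0,0,0,0,0,0,0,0,0,0],
  claw=[30,30,30,30,30,30,30,80,100,100],
)

```text
t: 28.05
tool_pos: [0.5163, 0.1118, 0.1527]
tcp_rot: [179.9, -0.0, 83.9]
ft_force: [-0.4, 0.8, 1.0]
opening: 0.0853
gripper_force: 0.0
```

Call:
apply_moves(
  slide=[
    [0,0,0.01],
    [0,0,0.03],
    [0,0,0.04],
    [0,0,0.04],
    [0,0,0.02],
    [0,0,0],
    [0,0,0],
    [0,0,0],
    [0,0,0],
    [0,0,0],
  ],
  twist=[0,0,0,0,0,0,0,0,0,0],
  claw=[100,100,100,100,100,100,100,100,100,100],
)

```text
t: 29.05
tool_pos: [0.5158, 0.1118, 0.2911]
tcp_rot: [-179.9, 0.0, 83.9]
ft_force: [0.1, 0.0, 0.4]
opening: 0.0852
gripper_force: 0.0
```

Run:
```python
from h import *
f=grab('wrist'); save(f,'wr2'); print(f['s']['tool_pos']); P=cloud(f); 
for y in (.0978,.032,-.034): c=o-.033*ex+(y-.002)*ey; lid(P,*c,.155,.033)
```

```text
[0.51582575 0.11184876 0.29111919]
lid [0.5286 0.2423] r 29.8 shaker -0.0336 0.0963 n 5236 z 0.1551
lid [0.524  0.1756] r 29.9 shaker -0.031 0.0294 n 8080 z 0.1551
lid [0.5158 0.1116] r 30.0 shaker -0.0322 -0.0351 n 6396 z 0.1551
```

View pics/wr2.png

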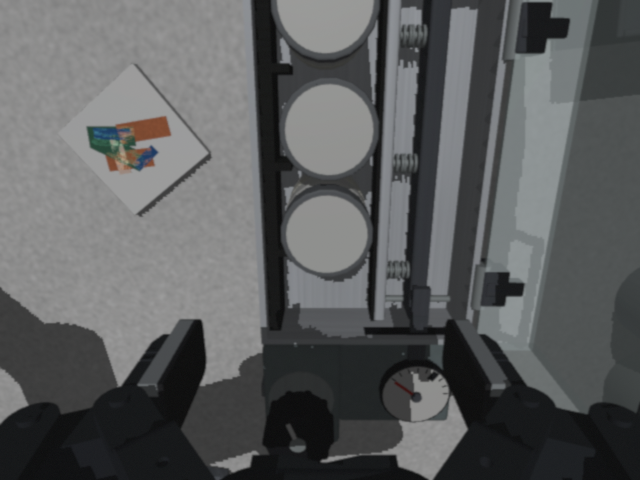

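The wrist view shows three upright jars between the fence and bar at (325,20), (329,130) and (326,232). The knob is at (298,425) and the dial hub at (417,396); its needle is at rest pointing upper left, with the mark upper right. Next, the knob.

Call:
apply_moves(
  slide=[
    [-0.002,-0.0086,-0.002],
    [-0.002,-0.0086,-0.002],
    [-0.002,-0.0086,-0.002],
    [-0.002,-0.0086,-0.002],
    [-0.002,-0.0086,-0.002],
    [-0.002,-0.0086,-0.002],
    [-0.002,-0.0086,-0.002],
    [-0.002,-0.0086,-0.002],
    [-0.002,-0.0086,-0.002],
    [-0.002,-0.0086,-0.002],
  ],
  twist=[8.3,8.3,8.3,8.3,8.3,8.3,8.3,8.3,8.3,8.3],
  claw=[100,100,100,100,100,100,100,100,100,100],
)

```text
t: 30.1
tool_pos: [0.4958, 0.0255, 0.2715]
tcp_rot: [180.0, -0.0, 167.2]
ft_force: [-0.9, 1.1, -0.9]
opening: 0.0852
gripper_force: 0.0
```

Call:
apply_moves(
  slide=[
    [-0.002,-0.0086,-0.002],
    [-0.002,-0.0086,-0.002],
    [-0.002,-0.0086,-0.002],
    [-0.002,-0.0086,-0.002],
    [-0.002,-0.0086,-0.002],
    [-0.002,-0.0086,-0.002],
    [-0.002,-0.0086,-0.002],
    [-0.002,-0.0086,-0.002],
    [0,0,0],
    [0,0,0],
  ],
  twist=[8.3,8.3,8.3,8.3,8.3,8.3,8.3,8.3,0,0],
  claw=[100,100,100,100,100,100,100,100,100,100],
)

```text
t: 31.1
tool_pos: [0.48, -0.0428, 0.2558]
tcp_rot: [180.0, 0.0, -127.0]
ft_force: [0.3, -0.4, 0.1]
opening: 0.0854
gripper_force: 0.0
```

Run:
```python
from h import *
f=grab('wrist'); print(f['s']['tool_pos'],f['s']['tcp_rot'],f['s']['q'][5]); P=cloud(f); lid(P,.48,-.044,.165,.05)
f=grab('scene'); save(f,'scene2')
g=grab('side'); lid(cloud(g),.48,-.044,.165,.05)
cv2.imwrite('pics/dial2.png',cv2.resize(cv2.cvtColor(f['color'][250:290,245:295],cv2.COLOR_RGB2BGR),None,fx=10,fy=10,interpolation=cv2.INTER_CUBIC))
```

```text
[ 0.4799776  -0.04284477  0.25578443] [ 1.79982922e+02  3.40933023e-03 -1.26995156e+02] -162.22434852339234
lid [ 0.4775 -0.0455] r 27.2 shaker -0.0533 -0.1954 n 6633 z 0.1647
lid [ 0.478  -0.0453] r 27.3 shaker -0.0529 -0.1952 n 234 z 0.1653
```

View pics/dial2.png

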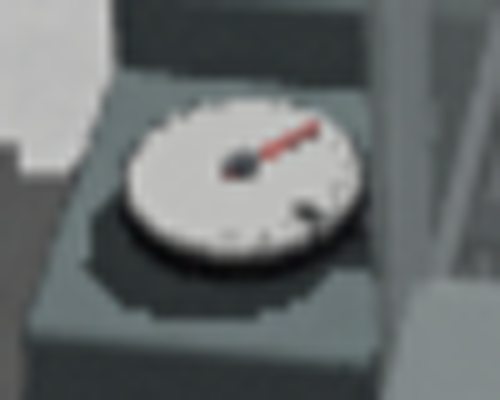

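The crop shows the needle pointing upper right in the scene view (about 300,135 from hub 240,165), with the mark at (308,212). It is at rest at zero. I'll lower and grip the knob.

Call:
apply_moves(
  slide=[
    [0,-0.001,-0.03],
    [0,0,-0.03],
    [0,0,-0.02],
    [0,0,-0.02],
    [0,0,0],
    [0,0,0],
    [0,0,0],
    [0,0,0],
    [0,0,0],
    [0,0,0],
  ],
  twist=[0,0,0,0,0,0,0,0,0,0],
  claw=[100,100,100,100,100,20,20,20,20,20],
)

```text
t: 32.25
tool_pos: [0.4808, -0.0443, 0.1574]
tcp_rot: [-179.8, 0.1, -126.8]
ft_force: [0.3, 0.1, 5.3]
opening: 0.0483
gripper_force: 61.2
```

```bash
cat >> h.py <<'E'
def dial(name=None):
    f=grab('scene'); P=cloud(f); c=f['color'].astype(int); R,G,B=c[...,0],c[...,1],c[...,2]
    x,y,z=P[...,0],P[...,1],P[...,2]
    # cast pixels on dial plane z=.110
    v,u=np.mgrid[245:295,240:300]; K,Rm,cc=cam(f)
    d=np.stack([(u-f['cx'])/K,(v-f['cy'])/K,np.ones_like(u,float)],-1)@Rm.T; W=cc+d*((.111-cc[2])/d[...,2])[...,None]
    S=np.stack([(W[...,:2]-o)@ex,(W[...,:2]-o)@ey],-1); Rr,Gg,Bb=R[245:295,240:300],G[245:295,240:300],B[245:295,240:300]
    face=(np.minimum(np.minimum(Rr,Gg),Bb)>150)&(S[...,1]<-.145)&(S[...,1]>-.26)&(S[...,0]<.06)&(S[...,0]>-.05)
    ctr=None
    if face.sum()>20: ctr=np.array(cv2.minEnclosingCircle(S[face].astype(np.float32))[0])
    red=(Rr-np.maximum(Gg,Bb)>40)&(S[...,1]<-.13)&(S[...,1]>-.27)
    print('face',face.sum(),ctr,'red',red.sum())
    if red.sum()>3 and ctr is not None:
        q=S[red]; m=q.mean(0); w,V=np.linalg.eigh(np.cov(q.T)); ax=V[:,1]; ax=ax*np.sign(ax@(m-ctr))
        print('red mean',m-ctr,'angle(deg, ccw from shaker x)',np.degrees(np.arctan2(ax[1],ax[0])).round(1),'via mean',np.degrees(np.arctan2(*(m-ctr)[::-1])).round(1))
        dark=(np.max([Rr,Gg,Bb],0)<70)&(np.hypot(*(S-ctr).transpose(2,0,1))<.028)&(np.hypot(*(S-ctr).transpose(2,0,1))>.014)
        k,l,s,cn=cv2.connectedComponentsWithStats(dark.astype(np.uint8))
        for i in range(1,k):
            mm=S[l==i].mean(0)-ctr; print('dark',s[i,4],mm,np.degrees(np.arctan2(mm[1],mm[0])).round(1))
    if name: cv2.imwrite('pics/'+name+'.png',cv2.resize(cv2.cvtColor(f['color'][240:300,235:305],cv2.COLOR_RGB2BGR),None,fx=8,fy=8,interpolation=cv2.INTER_CUBIC))
E
python3 -c "
from h import *
dial('d3'); print(r.get_state()['tool_pos'],r.get_state()['opening'])"
```

```text
face 328 [ 0.01323419 -0.21375738] red 7
red mean [0.02038261 0.02764457] angle(deg, ccw from shaker x) 143.5 via mean 53.6
dark 81 [-0.01455548  0.0009025 ] 176.5
[ 0.4808242  -0.0442623   0.15735617] 0.04860846020779465
```

Call:
apply_moves(
  slide=[
    [0,0,0],
    [0,0,0],
    [0,0,0],
    [0,0,0],
    [0,0,0],
    [0,0,0],
    [0,0,0],
    [0,0,0],
    [0,0,0],
    [0,0,0],
  ],
  twist=[-5,-8.2,-8.2,-8.2,-8.2,-8.2,-8.2,-8.2,-8.2,-8.2],
  claw=[20,20,20,20,20,20,20,20,20,20],
)

```text
t: 33.3
tool_pos: [0.4819, -0.048, 0.1575]
tcp_rot: [-179.7, 0.5, 154.1]
ft_force: [0.8, -23.9, -1.8]
opening: 0.0487
gripper_force: 62.2
```

Call:
apply_moves(
  slide=[
    [0,0,0],
    [0,0,0],
    [0,0,0],
    [0,0,0],
    [0,0,0],
    [0,0,0],
    [0,0,0],
    [0,0,0],
    [0,0,0],
    [0,0,0],
  ],
  twist=[-8.2,-8.2,-8.2,-8.2,-8.2,-8.2,-8.2,-8.2,-8.2,-8.2],
  claw=[20,20,20,20,20,20,20,20,20,20],
)

```text
t: 34.3
tool_pos: [0.4781, -0.0495, 0.1573]
tcp_rot: [-180.0, 0.8, 72.1]
ft_force: [-21.0, -36.2, 12.0]
opening: 0.0488
gripper_force: 63.2
```

Call:
apply_moves(
  slide=[
    [0,0,0],
    [0,0,0],
    [0,0,0],
    [0,0,0],
    [0,0,0],
    [0,0,0],
    [0,0,0],
    [0,0,0],
    [0,0,0],
    [0,0,0],
  ],
  twist=[-8.2,-8.2,-8.2,-8.2,-8.2,-8.2,-8.2,-8.2,-8.2,-8.2],
  claw=[20,20,20,20,20,20,20,20,20,20],
)

```text
t: 35.3
tool_pos: [0.476, -0.046, 0.1572]
tcp_rot: [179.6, 0.5, -9.9]
ft_force: [-27.9, -15.0, 21.0]
opening: 0.0487
gripper_force: 64.5
```

```bash
python3 -c "
from h import *
dial('d4'); print(r.get_state()['q'][5])"
```

```text
face 390 [ 0.01251485 -0.21953604] red 7
red mean [0.00942231 0.03555379] angle(deg, ccw from shaker x) 123.7 via mean 75.2
dark 52 [-0.018221    0.00019827] 179.4
80.9978426782948
```

View pics/d4.png

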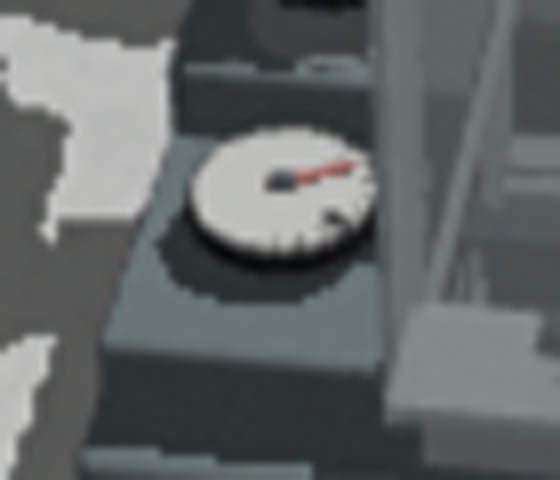

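```bash
cat >> h.py <<'E'
def ndl(f,hub,tip,mark,s,off):
    A=[plane(f,off[0]+p[0]/s,off[1]+p[1]/s,.111)[:2] for p in(hub,tip,mark)]
    a=[np.arctan2(*(A[i]-A[0])[::-1]) for i in(1,2)]
    print('needle->mark cw rad',((a[0]-a[1]+np.pi)%(2*np.pi)-np.pi).round(3),'len',[np.linalg.norm(A[i]-A[0]).round(4) for i in(1,2)])
E
python3 - <<'E'
from h import *
f=grab('scene')
ndl(f,(240,165),(318,127),(308,212),10,(245,250))
ndl(f,(281,181),(352,163),(340,216),8,(235,240))
print(r.get_state()['tool_pos'])
E
```

```text
needle->mark cw rad 1.462 len [np.float64(0.0239), np.float64(0.0252)]
needle->mark cw rad 1.112 len [np.float64(0.0236), np.float64(0.0257)]
[ 0.47604041 -0.04600079  0.1572533 ]
```

Call:
apply_moves(
  slide=[
    [0,0,0],
    [0,0,0],
    [0,0,0],
    [-0.0018,-0.0022,0],
    [0,0,0],
    [0,0,0],
    [0,0,0],
    [0,0,0],
    [0,0,0],
    [0,0,0],
  ],
  twist=[0,0,0,0,0,0,0,0,0,0],
  claw=[60,75,75,75,75,20,20,20,20,20],
)

```text
t: 36.4
tool_pos: [0.4781, -0.0468, 0.1564]
tcp_rot: [179.9, -0.0, -9.5]
ft_force: [-3.0, -4.5, 5.0]
opening: 0.0484
gripper_force: 61.2
```

Call:
apply_moves(
  slide=[
    [0,0,0],
    [0,0,0],
    [0,0,0],
    [0,0,0],
    [0,0,0],
    [0,0,0],
    [0,0,0],
    [0,0,0],
    [0,0,0],
    [0,0,0],
  ],
  twist=[-6,-8,-8,-8,-8,-8,-8,-8,-8,0],
  claw=[20,20,20,20,20,20,20,20,20,20],
)

```text
t: 37.4
tool_pos: [0.4787, -0.0463, 0.1564]
tcp_rot: [-179.9, -0.0, -79.6]
ft_force: [1.3, -0.4, 6.2]
opening: 0.0484
gripper_force: 61.1
```

```bash
python3 -c "
from h import *
dial('d5'); print(r.get_state()['q'][5],r.get_state()['tool_pos'])"
```

```text
face 359 [ 0.00911846 -0.21724822] red 8
red mean [0.01062364 0.03508815] angle(deg, ccw from shaker x) 116.4 via mean 73.2
dark 70 [-0.01183961 -0.00389838] -161.8
149.72120471883883 [ 0.47864249 -0.04626954  0.15639307]
```

View pics/d5.png

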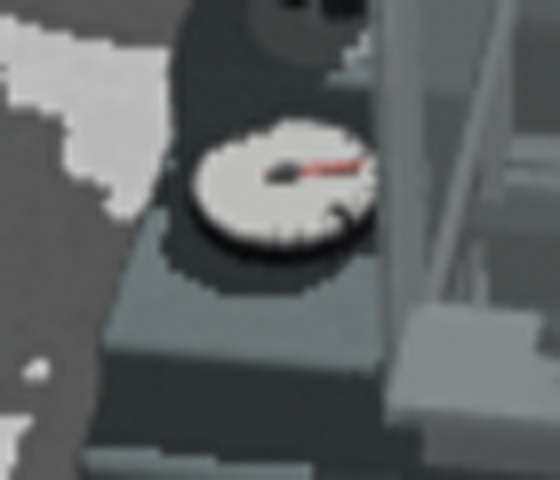

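Run:
```python
from h import *
f=grab('scene')
ndl(f,(284,173),(362,165),(343,210),8,(235,240))
g=grab('wrist'); print(g['s']['tcp_rot'])
c=f['color'][255:275,262:284].astype(int); print((c[...,0]-np.maximum(c[...,1],c[...,2])).clip(0)); print(c.min(-1))
```

```text
needle->mark cw rad 0.915 len [np.float64(0.0247), np.float64(0.0265)]
[-1.79919972e+02 -4.19685966e-02 -7.93296175e+01]
[[ 0  0  0  0  0  0  0  0  0  0  0  0  0  0  0  0  0  0  0  0  0  0]
 [ 0  0  0  0  0  1  0  0  0  0  0  0  0  0  0  0  0  0  0  0  0  0]
 [ 0  0  0  0  0  0  0  0  0  0  0  0  0  0  0  0  0  0  0  0  0  0]
 [ 0  0  0  0  0  0  0  0  0  0  0  0  0  0  0  0  0  0  0  0  0  0]
 [ 0  0  0  0  0  0  0  0  0  0  0  0  1  0  0  0  0  0  3  0  0  0]
 [ 0  0  0  0  0  0  0  0  0  0  2 22 40 41 42 55 55 47 22  1  0  0]
 [ 0  0  0  0  0  0 11  0  0  0 28 54 48 38 33 38 27 16  4  0  0  0]
 [ 0  0  0  0  0  0  5  1  0  0  3  7  4  0  0  0  0  0  0  0  0  0]
 [ 0  0  0  0  0  0  0  0  0  0  0  0  0  0  0  0  0  0  0  0  0  0]
 [ 0  0  0  0  0  0  0  0  0  0  0  0  0  0  0  0  0  0  0  0  0  0]
 [ 0  0  0  0  0  0  0  0  0  0  0  0  0  0  0  0  0  0  0  0  0  0]
 [ 0  0  0  0  0  0  0  0  0  0  0  0  0  0  0  0  0  0  0  0  0  0]
 [ 0  0  0  0  0  0  0  0  0  0  0  0  0  0  0  0  0  0  0  0  0  0]
 [ 0  0  0  0  0  0  0  0  0  0  0  0  0  0  0  0  0  0  0  0  0  0]
 [ 0  0  0  0
[... 1562 characters left out ...]
7 189 188 164 171 110  49  78
   41  30  82  93]
 [ 82 130 167 188 188 188 187 169 187 186 168 187 187 159 143  94  34  24
   18  28  75  88]
 [ 23  53  95 118 126 138 149 136 164 151 122 142 126  94  72  44  20  17
   24  41  74  87]
 [ 10  14  27  36  46  63  76  71  92  80  58  68  50  26  22  17  18  29
   40  46  75  87]
 [ 34  20  12  10  11  16  21  18  25  20  17  19  14  12  17  25  30  48
   51  56  75  87]
 [ 41  41  33  21  18  15  12  11  13  13  10  16  23  28  27  40  56  97
   98  98  91  88]
 [ 44  45  41  41  41  39  33  34  34  35  34  41  42  40  40  57  95 106
  105 105  94  89]
 [ 42  44  45  44  44  44  44  44  44  43  42  44  45  52  57  95 106 106
  105 105  94  91]]
```

The crop shows the needle (hub 284,173, tip 362,165) still about 0.9 rad short of the mark (343,210). I'll release, rotate back and read the dial with the wrist camera.

Call:
apply_moves(
  slide=[
    [0,0,0],
    [0,0,0],
    [0,0,0.03],
    [0,0,0.035],
    [0,0,0.035],
    [0,0,0],
    [0,0,0],
    [0,0,0],
    [0,0,0],
    [0,0,0],
  ],
  twist=[0,0,0,8,8,8,8,8,8,8],
  claw=[70,100,100,100,100,100,100,100,100,100],
)

```text
t: 38.55
tool_pos: [0.478, -0.0461, 0.2556]
tcp_rot: [-180.0, 0.0, -23.1]
ft_force: [1.3, 0.0, -0.1]
opening: 0.0853
gripper_force: 0.0
```

Call:
apply_moves(
  slide=[
    [0,0,0],
    [0,0,0],
    [0,0,0],
    [0,0,0],
    [0,0,0],
    [0,0,0],
    [0,0,0],
    [0,0,0],
    [0,0,0],
    [0,0,0],
  ],
  twist=[8,8,8,8,8,8,8,8,0,0],
  claw=[100,100,100,100,100,100,100,100,100,100],
)

```text
t: 39.55
tool_pos: [0.4781, -0.0461, 0.2557]
tcp_rot: [-180.0, 0.0, 40.3]
ft_force: [-0.6, 0.1, 0.4]
opening: 0.0855
gripper_force: 0.0
```

Run:
```python
from h import *
f=grab('wrist'); save(f,'wr3'); print(f['s']['tool_pos'],f['s']['tcp_rot'],f['s']['q'][5]); lid(cloud(f),.478,-.046,.165,.045)
```

```text
[ 0.47806223 -0.0460988   0.25568018] [-1.79975514e+02  1.22499794e-02  4.02900733e+01] 30.03980730244796
lid [ 0.4776 -0.0458] r 27.1 shaker -0.0532 -0.1957 n 6515 z 0.1646
```

View pics/wr3.png

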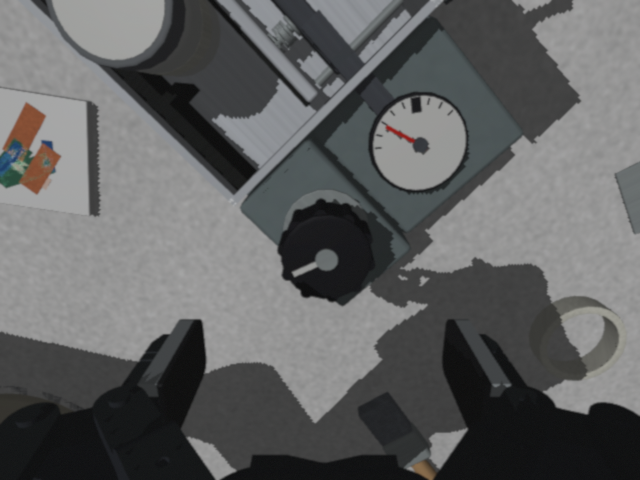

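The wrist view shows the dial clearly: hub (420,145), needle tip (386,124), mark (416,103). That is about 0.92 rad short, so roughly 97° more knob.

Call:
apply_moves(
  slide=[
    [0,0,-0.03],
    [0,0,-0.03],
    [0,0,-0.02],
    [0,0,-0.02],
    [0,0,0],
    [0,0,0],
    [0,0,0],
    [0,0,0],
    [0,0,0],
    [0,0,0],
  ],
  twist=[0,0,0,0,0,0,0,0,0,0],
  claw=[100,100,100,100,100,20,20,20,20,20],
)

```text
t: 40.6
tool_pos: [0.479, -0.0467, 0.1574]
tcp_rot: [179.8, -0.1, 40.4]
ft_force: [0.9, -2.4, 5.3]
opening: 0.0491
gripper_force: 61.3
```

Call:
apply_moves(
  slide=[
    [0,0,0],
    [0,0,0],
    [0,0,0],
    [0,0,0],
    [0,0,0],
    [0,0,0],
    [0,0,0],
    [0,0,0],
    [0,0,0],
    [0,0,0],
  ],
  twist=[-6,-8,-8,-8,-8,-8,-8,-8,-8,-8],
  claw=[20,20,20,20,20,20,20,20,20,20],
)

```text
t: 41.6
tool_pos: [0.479, -0.0472, 0.1574]
tcp_rot: [180.0, -0.3, -37.9]
ft_force: [0.2, -4.7, 4.9]
opening: 0.0489
gripper_force: 61.1
```

Call:
apply_moves(
  slide=[
    [0,0,0],
    [0,0,0],
    [0,0,0],
    [0,0,0],
    [0,0,0.03],
    [0,0,0.035],
    [0,0,0.035],
    [0,0,0],
    [0,0,0],
    [0,0,0],
  ],
  twist=[-8,-6,0,0,0,8,8,8,8,8],
  claw=[20,20,20,70,100,100,100,100,100,100],
)

```text
t: 42.6
tool_pos: [0.478, -0.0459, 0.2564]
tcp_rot: [-180.0, -0.0, -11.2]
ft_force: [-0.2, -0.1, 0.2]
opening: 0.0855
gripper_force: 0.0
```

Call:
apply_moves(
  slide=[
    [0,0,0],
    [0,0,0],
    [0,0,0],
    [0,0,0],
    [0,0,0],
    [0,0,0],
    [0,0,0],
    [0,0,0],
    [0,0,0],
    [0,0,0],
  ],
  twist=[8,8,8,8,8,8,8,0,0,0],
  claw=[100,100,100,100,100,100,100,100,100,100],
)

```text
t: 43.6
tool_pos: [0.4781, -0.0461, 0.256]
tcp_rot: [180.0, -0.0, 44.3]
ft_force: [-0.6, -0.3, -0.8]
opening: 0.0855
gripper_force: 0.0
```

Run:
```python
from h import *
f=grab('wrist'); save(f,'wr4'); print(f['s']['tool_pos'],f['s']['tcp_rot'],f['s']['q'][5])
```

```text
[ 0.47813205 -0.04607421  0.25595209] [ 1.79998118e+02 -8.74689351e-03  4.43112931e+01] 26.02071588936395
```

View pics/wr4.png

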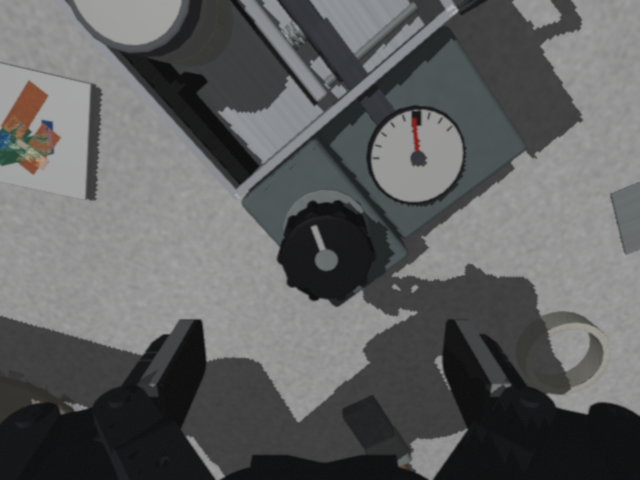

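Needle tip (415,120) lies on the mark (415,116). Now the hood: approach the handle from above.

Call:
apply_moves(
  slide=[
    [0.01,0.017,0.03],
    [0.02,0.017,0.03],
    [0.02,0.017,0.03],
    [0.025,0.017,0.03],
    [0.026,0.017,0.024],
    [0.026,0.017,0],
    [0.027,0.017,0],
    [0.027,0.017,0],
    [0.027,0.0175,0],
    [0.027,0.018,0],
  ],
  twist=[4,4,4,4,4,4,4,4,4,3.5],
  claw=[100,100,100,100,100,100,100,100,100,100],
)

```text
t: 44.65
tool_pos: [0.7138, 0.1261, 0.3999]
tcp_rot: [180.0, -0.0, 84.0]
ft_force: [0.7, -0.4, 0.7]
opening: 0.0852
gripper_force: 0.0
```

Run:
```python
from h import *
for n in('wrist','scene'):
    f=grab(n); print(f['s']['tool_pos'],f['s']['tcp_rot'],f['s']['q'])
    if n=='wrist': save(f,'wr5')
    P=cloud(f); 
    for y in (.0978,.032,-.034): c=o-.040*ex+(y-.002)*ey; lid(P,*c,.155,.033)
    P=P.reshape(-1,3);P=P[np.isfinite(P).all(1)];x,y,z=P.T
    m=(z>.30)&(z<.325)&(x>.66)&(x<.75)&(y>.08)&(y<.17); print(n,'handle',m.sum(),P[m].min(0) if m.any() else '',P[m].max(0) if m.any() else '',np.median(P[m],0))
```

```text
[0.71376539 0.12612323 0.39992956] [ 1.79995181e+02 -2.65209000e-03  8.40273740e+01] [6.90814016e-01 4.30190951e+01 1.31670264e+01 2.49725511e-03
 1.23808784e+02 6.66482979e+00]
lid [0.5224 0.2448] r 30.3 shaker -0.04 0.098 n 4580 z 0.1552
lid [0.515  0.1765] r 30.2 shaker -0.04 0.0293 n 3784 z 0.1552
lid [0.5082 0.1123] r 30.3 shaker -0.0398 -0.0352 n 3221 z 0.1551
wrist handle 3556 [0.70265442 0.08000725 0.31003519] [0.72410155 0.16995027 0.31841586] [0.71354704 0.1293402  0.3156969 ]
[0.71525275 0.12853662 0.39178368] [-1.79096901e+02  5.57248679e-02  8.43344565e+01] [8.67543475e-01 4.36501674e+01 1.32107328e+01 5.71931659e-02
 1.24042661e+02 6.56516973e+00]
scene handle 268 [0.70680955 0.08116404 0.30530096] [0.72839118 0.16954873 0.31977136] [0.7188248  0.12567494 0.3148917 ]
```

View pics/wr5.png

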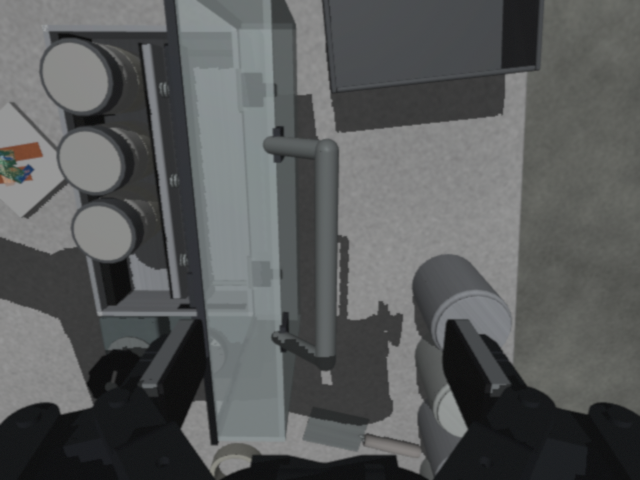

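The handle bar (326,150–360) is centred between the fingers, and all jar lids read x = -40 mm in the shaker frame. The elbow is close to its limit, so I'll check the state before moving.

Run:
```python
from h import *
s=r.get_state(); print(s['t'],s['tool_pos'],s['tcp_rot'],s['q'],s['ft_force'])
```

```text
44.75 [0.71516112 0.12726128 0.39196774] [-1.79245733e+02  6.69913365e-02  8.40872729e+01] [7.74202341e-01 4.34773968e+01 1.35345858e+01 2.56129723e-02
 1.23744951e+02 6.70145765e+00] [ 0.85645442  0.76015872 -1.81115753]
```

Call:
apply_moves(
  slide=[
    [-0.001,-0.001,-0.02],
    [0,0,-0.02],
    [0,0,-0.02],
    [0,0,-0.01],
    [0,0,0],
    [0,0,0],
    [0,0,0],
    [0,0,0],
    [0,0,0],
    [0,0,0],
  ],
  twist=[0,0,0,0,0,0,0,0,0,0],
  claw=[100,100,100,100,100,100,100,100,100,100],
)

```text
t: 45.75
tool_pos: [0.7122, 0.1244, 0.33]
tcp_rot: [180.0, -0.0, 84.0]
ft_force: [0.3, 0.1, -0.0]
opening: 0.0858
gripper_force: 0.0
```

Run:
```python
from h import *
s=r.get_state(); print(s['t'],s['tool_pos'],s['tcp_rot'],s['q'],s['ft_force'])
```

```text
45.75 [0.71219085 0.12436672 0.33003216] [ 1.79981597e+02 -1.65116312e-03  8.39555670e+01] [ 5.52126895e-01  4.04471110e+01  2.94737487e+01 -5.04461994e-04
  1.10060669e+02  6.59638703e+00] [ 0.28990029  0.13180611 -0.03136173]
```

Call:
apply_moves(
  slide=[
    [0,0,-0.007],
    [0,0,0],
    [0,0,0],
    [0,0,0],
    [0,0,0],
    [0,0,0],
    [0,0,0],
    [0,0,0],
    [0,0,0],
    [0,0,0],
  ],
  twist=[0,0,0,0,0,0,0,0,0,0],
  claw=[100,100,0,0,0,0,0,0,0,0],
)

```text
t: 46.75
tool_pos: [0.7123, 0.1244, 0.3231]
tcp_rot: [180.0, -0.0, 84.0]
ft_force: [1.6, -0.2, 1.8]
opening: 0.0096
gripper_force: 58.5
```

Run:
```python
import numpy as np
from h import r
s=r.get_state(); print(s['tool_pos'],s['q'][2],s['ft_force'])
ex=np.array([.9941,-.108])
R=np.hypot(.197,.08);a0=np.arctan2(.08,-.197)
prev=None
for k in range(0,41):
    th=1.56*(1-k/40); a=a0-th; p=np.array([R*np.cos(a),R*np.sin(a)])
    if prev is not None:
        d=p-prev; print('[%.4f,%.4f,%.4f]'%(d[0]*ex[0],d[0]*ex[1],d[1]),end='\n' if k%10==0 else ',')
    else: p0=p
    prev=p
t=p-p0; print('end',s['tool_pos']+np.array([t[0]*ex[0],t[0]*ex[1],t[1]]))
```

```text
[0.7122823  0.12435    0.32311942] 30.67817863474865 [ 1.61917647 -0.23236415  1.80473809]
[-0.0077,0.0008,0.0029],[-0.0078,0.0009,0.0026],[-0.0079,0.0009,0.0023],[-0.0080,0.0009,0.0020],[-0.0081,0.0009,0.0016],[-0.0081,0.0009,0.0013],[-0.0082,0.0009,0.0010],[-0.0082,0.0009,0.0007],[-0.0082,0.0009,0.0004],[-0.0082,0.0009,0.0000]
[-0.0082,0.0009,-0.0003],[-0.0082,0.0009,-0.0006],[-0.0082,0.0009,-0.0009],[-0.0081,0.0009,-0.0013],[-0.0081,0.0009,-0.0016],[-0.0080,0.0009,-0.0019],[-0.0079,0.0009,-0.0022],[-0.0079,0.0009,-0.0025],[-0.0078,0.0008,-0.0028],[-0.0076,0.0008,-0.0031]
[-0.0075,0.0008,-0.0034],[-0.0074,0.0008,-0.0037],[-0.0072,0.0008,-0.0040],[-0.0071,0.0008,-0.0043],[-0.0069,0.0007,-0.0045],[-0.0067,0.0007,-0.0048],[-0.0065,0.0007,-0.0051],[-0.0063,0.0007,-0.0053],[-0.0061,0.0007,-0.0056],[-0.0059,0.0006,-0.0058]
[-0.0057,0.0006,-0.0060],[-0.0054,0.0006,-0.0062],[-0.0052,0.0006,-0.0065],[-0.0049,0.0005,-0.0067],[-0.0047,0.0005,-0.0068],[-0.0044,0.0005,-0.0070],[-0.0041,0.0004,-0.0072],[-0.0038,0.0004,-0.0073],[-0.0035,0.0004,-0.0075],[-0.0032,0.0004,-0.0076]
end [0.43903552 0.1540358  0.20526721]
```

Call:
apply_moves(
  slide=[
    [-0.0077,0.0008,0.0029],
    [-0.0078,0.0009,0.0026],
    [-0.0079,0.0009,0.0023],
    [-0.008,0.0009,0.002],
    [-0.0081,0.0009,0.0016],
    [-0.0081,0.0009,0.0013],
    [-0.0082,0.0009,0.001],
    [-0.0082,0.0009,0.0007],
    [-0.0082,0.0009,0.0004],
    [-0.0082,0.0009,0],
  ],
  twist=[0,0,0,0,0,0,0,0,0,0],
  claw=[0,0,0,0,0,0,0,0,0,0],
)

```text
t: 47.75
tool_pos: [0.631, 0.1332, 0.3384]
tcp_rot: [179.9, 0.0, 84.0]
ft_force: [-1.6, -0.6, -4.1]
opening: 0.01
gripper_force: 61.1
```

Call:
apply_moves(
  slide=[
    [-0.0082,0.0009,-0.0003],
    [-0.0082,0.0009,-0.0006],
    [-0.0082,0.0009,-0.0009],
    [-0.0081,0.0009,-0.0013],
    [-0.0081,0.0009,-0.0016],
    [-0.008,0.0009,-0.0019],
    [-0.0079,0.0009,-0.0022],
    [-0.0079,0.0009,-0.0025],
    [-0.0078,0.0008,-0.0028],
    [-0.0076,0.0008,-0.0031],
  ],
  twist=[0,0,0,0,0,0,0,0,0,0],
  claw=[0,0,0,0,0,0,0,0,0,0],
)

```text
t: 48.75
tool_pos: [0.551, 0.1422, 0.3196]
tcp_rot: [-179.9, 0.0, 84.0]
ft_force: [1.6, -0.4, -1.8]
opening: 0.0096
gripper_force: 61.2
```

Call:
apply_moves(
  slide=[
    [-0.0075,0.0008,-0.0034],
    [-0.0074,0.0008,-0.0037],
    [-0.0072,0.0008,-0.004],
    [-0.0071,0.0008,-0.0043],
    [-0.0069,0.0007,-0.0045],
    [-0.0067,0.0007,-0.0048],
    [-0.0065,0.0007,-0.0051],
    [-0.0063,0.0007,-0.0053],
    [-0.0061,0.0007,-0.0056],
    [-0.0059,0.0006,-0.0058],
  ],
  twist=[0,0,0,0,0,0,0,0,0,0],
  claw=[0,0,0,0,0,0,0,0,0,0],
)

```text
t: 49.75
tool_pos: [0.4834, 0.1496, 0.2735]
tcp_rot: [-180.0, -0.0, 84.0]
ft_force: [-1.3, 2.3, 2.5]
opening: 0.0097
gripper_force: 58.7
```

Call:
apply_moves(
  slide=[
    [-0.0057,0.0006,-0.006],
    [-0.0054,0.0006,-0.0062],
    [-0.0052,0.0006,-0.0065],
    [-0.0049,0.0005,-0.0067],
    [-0.0047,0.0005,-0.0068],
    [-0.0044,0.0005,-0.007],
    [-0.0041,0.0004,-0.0072],
    [-0.0038,0.0004,-0.0073],
    [-0.0035,0.0004,-0.0075],
    [-0.002,0.0002,-0.006],
  ],
  twist=[0,0,0,0,0,0,0,0,0,0],
  claw=[0,0,0,0,0,0,0,0,0,0],
)

```text
t: 50.75
tool_pos: [0.4414, 0.1541, 0.2085]
tcp_rot: [179.7, -0.0, 84.0]
ft_force: [-9.8, -0.7, 58.4]
opening: 0.0097
gripper_force: 65.2
```

Call:
apply_moves(
  slide=[
    [0,0,-0.002],
    [0,0,0],
    [0,0,0],
    [0,0,0],
    [0,0,0],
    [0,0,0],
    [0,0,0],
    [0,0,0],
    [0,0,0],
    [0,0,0],
  ],
  twist=[0,0,0,0,0,0,0,0,0,0],
  claw=[0,0,0,0,0,0,0,0,0,0],
)

```text
t: 51.75
tool_pos: [0.4414, 0.1541, 0.2087]
tcp_rot: [179.6, -0.1, 84.0]
ft_force: [-6.5, 0.1, 35.7]
opening: 0.009
gripper_force: 62.8
```

Call:
apply_moves(
  slide=[
    [0,0,0.002],
    [0,0,0],
    [0,0,0],
    [0,0,0],
    [0,0,0.02],
    [0,0,0.04],
    [0,0,0.04],
    [0,0,0.04],
    [-0.02,-0.03,0],
    [-0.02,-0.03,0],
  ],
  twist=[0,0,0,0,0,0,0,0,0,0],
  claw=[0,70,100,100,100,100,100,100,100,100],
)

```text
t: 52.75
tool_pos: [0.3999, 0.0936, 0.3469]
tcp_rot: [180.0, 0.0, 84.1]
ft_force: [-1.0, -0.7, -1.1]
opening: 0.0855
gripper_force: 0.0
```

Call:
apply_moves(
  slide=[
    [-0.015,-0.04,0],
    [-0.015,-0.04,0],
    [-0.01,-0.04,0],
    [0,-0.04,0],
    [0,0,0],
    [0,0,0],
    [0,0,0],
    [0,0,0],
    [0,0,0],
    [0,0,0],
  ],
  twist=[0,0,0,0,0,0,0,0,0,0],
  claw=[100,100,100,100,100,100,100,100,100,100],
)

```text
t: 53.75
tool_pos: [0.3605, -0.0654, 0.3467]
tcp_rot: [-180.0, -0.0, 84.0]
ft_force: [-0.5, 0.5, -0.3]
opening: 0.0853
gripper_force: 0.0
```

Run:
```python
from h import *
f=grab('scene'); save(f,'fin'); P=cloud(f).reshape(-1,3);P=P[np.isfinite(P).all(1)];x,y,z=P.T
m=(z>.185)&(z<.21)&(x>.42)&(x<.47)&(y>.1)&(y<.21); print('handle',P[m].min(0),P[m].max(0),P[m].mean(0))
S=(P[:,:2]-o)@np.array([ex,ey]).T
m=(z>.155)&(z<.185)&(abs(S[:,0])<.075)&(abs(S[:,1])<.13); print('top fit z vs x',np.polyfit(S[m,0],z[m],1))
P0=np.load('scene0.npy').reshape(-1,3);P0=P0[np.isfinite(P0).all(1)];S0=(P0[:,:2]-o)@np.array([ex,ey]).T;z0=P0[:,2]
m=(z0>.155)&(z0<.185)&(abs(S0[:,0])<.075)&(abs(S0[:,1])<.13); print('at start',np.polyfit(S0[m,0],z0[m],1))
print(r.get_state()['tool_pos'])
```

```text
handle [0.43237102 0.10191213 0.18592517] [0.45927761 0.20997668 0.20329611] [0.44613342 0.15664967 0.19637127]
top fit z vs x [-0.00064724  0.16582847]
at start [-0.00177475  0.16584297]
[ 0.36050756 -0.06550524  0.34675859]
```

View pics/fin.png

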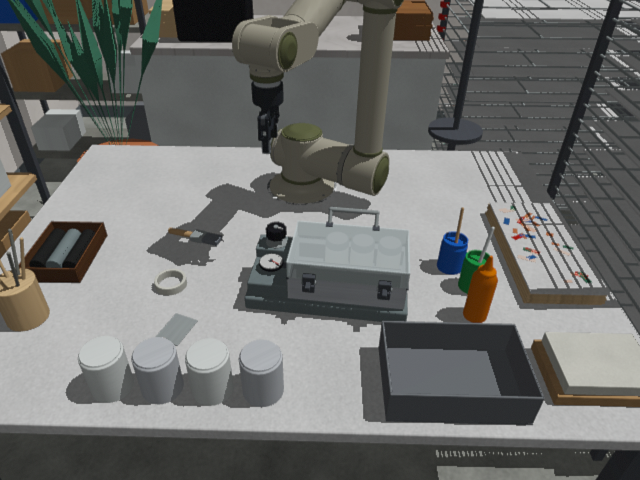

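The final view shows the hood shut over three upright jars, the dial at (271,262), and the pots and bottle standing.

```bash
python3 -c "
from station import r
print(r.hand_in())"
```

```text
the job is handed in; nothing more can be done
None
```

I handed the job in at about 54 s: all three jars stand against the fence, the needle is on the broad black mark, the hood was lowered shut by hand, and the pots and bottle are still upright; the hand-in returned no verdict.

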